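# Unbolt and open the second leaf of the apparatus cabinet

### The arm

A 7-joint arm with a two-finger parallel gripper is mounted at the origin on the work surface. World frame = base frame: x ahead of the robot, y to its left, z up, the work surface at z = 0. Lengths are in m, angles in rad, forces in N, time in s.
With the tool pointing down it reaches from about 0.4 to 0.9 m from the base axis. Payload 5.6 kg.
Tool frame: the origin (TCP) lies at the very end of the fingers, on their centre line; the grasp point (between the pads) lies 19 mm behind it (robot.grip_point_offset is the distance from the TCP to the grasp point, in m); z points along the fingers, y is the direction in which the jaws open and shut (so a half turn about z gives the same grasp; the last joint's range is limited). The gripper opens to 92 mm and grips with 3 to 60 N. Pads are 20 mm wide; open, the fingers measure 128 mm over their backs; the gripper's body (75 mm by 189 mm) begins 69 mm behind the grasp point.
Start: joints at [1.151, 0.468, -0.012, 1.603, 0.006, 1.071, -0.056], TCP at [0.239, -0.604, 0.215] pointing down, gripper open.
Joint ranges: [-2.53, 2.53], [-0.31, 2.02], [-1.57, 1.55], [0.28, 2.44], [-1.29, 4.43], [0.15, 1.84], [-2.92, 2.92]. Speed limits (rad/s): [2.57, 2.57, 3.14, 3.14, 3.14, 3.14, 3.14].

### API

Orientations are given as a rotation vector (axis times angle).
In Python, from workcell import sensors, optics, order, nets, robot gives the robot as it stands.
- The arm moves only by the tool play_rows, never from a script. Its argument "steps" is a list of rows, each an object of numbers: "dx", "dy", "dz": the shift along the tool's x, y, z in mm; "turn": the turn about the tool's z in rad. A call has 1 to 8 rows; each row is the pose to reach, as a shift and turn from the pose measured when the call began, along the tool's axes at that moment; what a row does not reach only later rows make up. A row lasts 1/10 s, in which the tool goes at most 50 mm and 8.59 degrees, less where a joint would pass 70% of its speed; a pose out of reach is approached as far as the arm can. A call with a gripper value outside its range is refused whole. "hand" is the closure, from 0 (fully open) to 1 (shut), set as the call begins (left out, the last holds). The fingers move at their own pace and stop on an object; "grip_force" is the grip in N (left out, the last holds). Time passes only in rows, so rows that repeat a pose let the fingers close. It gives the time, the measured TCP pose, the force and the opening at its end, in the units of the state.
- sensors.get_state(): the state, without advancing time (a new reading comes with each control period).
- optics.snapshot(name): name is "scene" or "side" or "wrist"; returns the picture (480x640x3 uint8, red, green, blue); there is no depth.
- optics.camera_params(name): a dict with "mtx" (3x3 intrinsics, pixels), "distortion" ([k1, k2, p1, p2, k3] as OpenCV has them; the pictures are not rectified), "world_from_camera" (4x4, takes a point from camera to world coordinates); the wrist camera has in their place "T_tool_cam" (4x4, takes a point from camera to tool coordinates, whose origin is the TCP and whose axes are the flange's). Camera axes: x right, y down, z forward; pixel columns grow to the right and rows downward; lengths in m; the calibration is good to about 2 mm. A picture is of the moment at which its call begins: read the wrist's pose just before it. camera_params takes no time and is no camera call.
- order.close_job(): hands the job in, once; it reports no verdict.
Trained networks look in the newest picture that a camera, given by its name, has taken for a name from the list of things; names that differ only in an ending like _2 or _b are one class to them, and where a whole thing is asked for, a point or a joint stands for the part that bears it (a point fixed in the world has none). Each returns a list of dicts, best first, with "conf" (0 to 1); they miss things now and then, are a little off and sometimes report something else, mostly with a low value. They report only what shows in the picture. A call takes as long as a camera call.
- nets.spot_in(target, camera): "extent" ([left, top, right, bottom] in pixels, round what is visible of it).
- nets.regions_of(target, camera): "mask" (480x640 bool, what is visible of it) and "extent" ([left, top, right, bottom] in pixels, round what is visible of it).
- nets.spot_point(target, camera): "centre" ([row, column] in pixels: a listed point, or the origin of a listed thing).
The state is a dict: "clock": time; "q": joint angles; "qd": joint speeds; "tau": joint torques, N m; "tool_pos": TCP position; "eef_rot": TCP orientation; "ft_force": force on the tool from outside, world axes, zero at the start; "ft_torque": the same for the moment, N m; "width": finger opening in m.
Only numpy, scipy, OpenCV 4.12 (cv2) and the standard library are available. Lean on these libraries where they do the work, as an engineer would, in place of code of your own. Each camera call takes 0.05 s, during which the arm holds its last target. There are 200 camera calls.

### The job

The right leaf of the sloping-front apparatus cabinet already stands open, but the left one is still held by its flush bolt. Withdraw the bolt fully, sliding its lug down the slope, then swing the left leaf open until it stands about square to the cabinet front or further, and let go. Leave the right leaf open, the bolt withdrawn, and the plates, beaker, jar and block where they are.

Things in the scene. Friction and masses are not known exactly. Their poses are not given: they have to be found in the camera images.
- cabinet: Cream cabinet fixed to the table, 380 mm wide (y), 295 deep (x -125 to +170), 206 tall at the back. Origin: on the table, mid-width; x to its back, y to its left seen from the robot, z up. Its front slopes 38 degrees from level, rising away from the robot, lower edge at x -110, z 50 mm. Two leaves side by side in it, hinged along the outer left and right sides like shutters.
- guard_edge (a point): Middle of the free edge of the clear plastic guard: a full-width plate 8 mm thick with a thin aluminium rim, fixed along the upper edge of the front, standing square off it and reaching 140 mm out. Its lower side is 60 mm up-slope of the thrown bolt's lug, and it overhangs the lug: a hand coming straight down on the lug runs into it. Axes as bolt_lug, leaf closed.
- bolt_lug (a point): Flush bolt's dark steel lug on the left leaf: 14 mm wide (y), 32 long (z), standing 30 mm off the leaf; point at its middle, 22 mm off the face. Leaf closed: z up the slope, y to the cabinet's left, -x square out of the front (up, towards the robot). It slides down-slope (-z) to withdraw. A 10 mm round rod from it runs up-slope into a steel keeper on the frame and holds the leaf shut.
- flush_bolt (a joint): Travel of the flush bolt, m: 0 fully in the keeper (starts at 0 to 0.005), 0.036 fully withdrawn (end stop). Its tip leaves the keeper at 0.017. Moves with 2.5 N of friction and stays where it is left.
- passive_leaf_handle (a point): Middle of the left leaf's pull: a round steel bar 70 mm long, 11 mm thick, along the slope (z) and parallel to the hinge, axis 35 mm off the leaf's face, 30 mm from its free edge, in line with the lug and 127 mm down-slope of it when thrown. Axes as bolt_lug (-x away from the leaf); they turn with the leaf.
- passive_leaf_hinge (a point): Point on the left leaf's hinge axis (z, up the slope) level with the handle's middle; the handle lies 135 mm from it across the leaf (-y) and 34 mm out (-x). Axes turn with the leaf.
- passive_leaf (a joint): Opening of the left (bolted, passive) leaf, rad: 0 closed, 1.57 square to the front, 2.05 stop. Leaf 164 x 213 x 12 mm, about 0.45 kg, hinged on its left; opening lifts its free right edge and swings it to the left (turns about the hinge point's -z). Stiff hinge (0.45 N m): stays at any angle. Held shut until the bolt is withdrawn.
- active_leaf (a joint): Opening of the right (active) leaf, rad: a like leaf without bolt, hinged on the right, standing open at the start at 1.7 to 1.95 (leaning to the right); stiff hinge, stays put.
- plate_metal: Bystander: flat aluminium sample plate, 120 x 100 x 6 mm, lying in front of the cabinet; origin: centre of its underside.
- plate_cork: Bystander: flat square cork sample plate, 110 x 110 x 12 mm, lying in front of the cabinet; origin: centre of its underside.
- beaker: Bystander: open glass beaker, 70 mm across, 85 mm tall, standing off the cabinet's front right corner; origin: centre of its underside.
- jar: Bystander: closed white jar, 54 mm across, 75 mm tall, standing on the cabinet's flat top behind the guard; origin: centre of its underside.
- wood_block: Bystander: plain light wood sample block, 100 x 60 x 45 mm, on the table left of the cabinet; origin: centre of its underside.

How it is judged:
By the outcome, as a careful person would: the job done as asked, in the order asked, and still so for the second after the job is handed in, with the robot touching nothing.
It also fails if it takes over 59 s, if anything falls off the work surface, if the arm or the gripper's body presses on something with over 40 N, if the wrist force passes 120 N, or if a joint passes its speed limit or range.

## Working session

There is one attempt and no reset: what is moved stays moved. The work goes in short steps, Python scripts to look and compute and a tool call to move; the robot and the scene stay as the last step left them, time stands still between calls to the robot, and variables do not carry over. Pictures are saved under pics/ and viewed, about 8 in all and at most 12, crops included, and the job is handed in when it is done.

Besides the shell and the picture viewer there is one more tool, called after "Emit:" by a JSON object that holds its "op" and its "data". play_rows: Moves the arm, as the interface text tells. Its arguments: {"type":"object","properties":{"steps":{"type":"array"},"hand":{"type":"number"},"grip_force":{"type":"number"}},"required":["steps"]}

```bash
ls; mkdir -p pics; cat > h.py <<'E'
import numpy as np, cv2
from scipy.spatial.transform import Rotation as R
from workcell import sensors, optics, order, nets, robot
def cam(n):
    p=optics.camera_params(n); K=np.array(p["mtx"]);d=np.array(p["distortion"],float)
    if "world_from_camera" in p: T=np.array(p["world_from_camera"])
    else:
        s=sensors.get_state(); W=np.eye(4);W[:3,:3]=R.from_rotvec(s["eef_rot"]).as_matrix();W[:3,3]=s["tool_pos"]
        T=W@np.array(p["T_tool_cam"])
    return K,d,T
def ray(n,rc):
    K,d,T=cam(n); u=cv2.undistortPoints(np.array([[[rc[1],rc[0]]]],float),K,d)[0,0]
    v=T[:3,:3]@np.array([u[0],u[1],1]); return T[:3,3],v/np.linalg.norm(v)
def proj(n,P):
    K,d,T=cam(n); C=np.linalg.inv(T); return cv2.projectPoints(np.atleast_2d(P).astype(float),cv2.Rodrigues(C[:3,:3])[0],C[:3,3],K,d)[0][:,0]
def tri(rays):
    A=np.zeros((3,3));b=np.zeros(3)
    for o,v in rays: M=np.eye(3)-np.outer(v,v);A+=M;b+=M@o
    return np.linalg.solve(A,b)
def snap(n,f=None):
    im=optics.snapshot(n)
    if f: cv2.imwrite("pics/"+f,im[:,:,::-1])
    return im
E
python3 - <<'E'
from h import *
for n in("scene","side"):
    snap(n,n+"0.png"); K,d,T=cam(n); print(n,T.round(3).tolist(),K[0,0])
    for t in("bolt_lug","guard_edge","passive_leaf_handle","passive_leaf_hinge","cabinet","jar","beaker","wood_block","plate_metal","plate_cork"):
        print(t,[(np.round(r["centre"]).tolist(),round(r["conf"],2)) for r in nets.spot_point(t,n)[:2]])
print(optics.camera_params("wrist"), sensors.get_state())
E
```

```text
pics
scene [[-0.456, -0.813, 0.362, 0.274], [-0.89, 0.417, -0.184, 0.2], [-0.001, -0.406, -0.914, 1.036], [0.0, 0.0, 0.0, 1.0]] 477.17462707926603
bolt_lug [([250.0, 284.0], 0.54)]
guard_edge [([220.0, 300.0], 0.67)]
passive_leaf_handle [([303.0, 318.0], 0.72)]
passive_leaf_hinge [([337.0, 252.0], 0.92)]
cabinet [([278.0, 306.0], 0.94)]
jar [([185.0, 282.0], 0.72)]
beaker [([280.0, 441.0], 0.89)]
wood_block [([332.0, 174.0], 0.82)]
plate_metal [([386.0, 325.0], 0.67)]
plate_cork [([337.0, 400.0], 0.68)]
side [[-0.847, -0.485, 0.218, 0.308], [-0.532, 0.767, -0.36, 0.473], [0.008, -0.42, -0.907, 1.383], [0.0, 0.0, 0.0, 1.0]] 553.9564137253603
bolt_lug [([264.0, 281.0], 0.46)]
guard_edge [([235.0, 294.0], 0.71), ([218.0, 252.0], 0.32)]
passive_leaf_handle [([294.0, 320.0], 0.81)]
passive_leaf_hinge [([341.0, 290.0], 0.57)]
cabinet [([284.0, 292.0], 0.67)]
jar [([218.0, 250.0], 0.78)]
beaker [([284.0, 388.0], 0.68), ([230.0, 393.0], 0.58)]
wood_block [([379.0, 223.0], 0.72)]
plate_metal [([349.0, 359.0], 0.83), ([295.0, 322.0], 0.48)]
plate_cork [([284.0, 389.0], 0.71)]
{'mtx': array([[3
[... 545 characters left out ...]
000000e+00,
         1.00000000e+00]])} {'clock': 1.1, 'q': array([ 1.15103799,  0.46746642, -0.01161241,  1.60268156,  0.00597234,
        1.07135545, -0.05628134]), 'qd': array([ 0.00037312, -0.00050724, -0.00166777,  0.00108408, -0.00014743,
        0.00045542, -0.00181826]), 'tau': array([ 6.01250777e-04, -5.20434380e+01, -1.22110744e-02, -2.44057542e+01,
       -5.66419156e-02,  1.12672677e-02,  2.96111261e-05]), 'tool_pos': array([ 0.23912831, -0.60445181,  0.21462182]), 'eef_rot': array([3.08591059e+00, 5.88208826e-01, 3.12452979e-05]), 'ft_force': array([ 0.74324554, -0.26075622,  0.35265455]), 'ft_torque': array([ 0.05496913, -0.0534251 , -0.02540084]), 'width': 0.09195296878206251}
```

```bash
cat > model.py <<'E'
from h import *
a=np.radians(38);u=np.array([np.cos(a),0,np.sin(a)]);nn=np.array([-np.sin(a),0,np.cos(a)])
def pt(s,y,o): return np.array([-.11,y,.05])+u*s*1.+nn*o
def pts(sh,yh=.031):
    return dict(bolt_lug=pt(sh+.127,yh,.022),passive_leaf_handle=pt(sh,yh,.035),passive_leaf_hinge=pt(sh,yh+.135,.001),guard_edge=pt(sh+.127+.064,0,.14),cabinet=np.zeros(3))
def place(P,p): return R.from_euler("z",p[2]).apply(P)+[p[0],p[1],0]
E
python3 - <<'E'
from model import *
from scipy.optimize import least_squares
obs={"scene":dict(bolt_lug=(250,284),guard_edge=(220,300),passive_leaf_handle=(303,318),passive_leaf_hinge=(337,252),cabinet=(278,306)),
"side":dict(bolt_lug=(264,281),guard_edge=(235,294),passive_leaf_handle=(294,320),passive_leaf_hinge=(341,290),cabinet=(284,292))}
def f(p,full=0):
    r={}
    D=pts(p[3])
    for n in obs:
        for k,v in obs[n].items(): r[n,k]=proj(n,place(D[k],p))[0]-np.array(v[::-1])
    return r if full else np.concatenate(list(r.values()))
best=min((least_squares(f,[.6,.0,y,.058],loss="soft_l1",f_scale=3) for y in(-1,-.5,0,.5,1)),key=lambda r:r.cost)
p=best.x;print(p.round(4),best.cost)
for k,v in f(p,1).items(): print(k,v.round(1))
D=pts(p[3])
for k in D:
    t=tri([ray(n,obs[n][k]) for n in obs]); print(k,place(D[k],p).round(3),t.round(3))
ims=[]
for n in obs:
    im=cv2.imread(f"pics/{n}0.png")
    for k in D:
        q=proj(n,place(D[k],p))[0]; cv2.circle(im,tuple(int(i) for i in q),3,(0,0,255),1)
    ims.append(im[120:440,130:480])
cv2.imwrite("pics/v1.png",cv2.resize(np.hstack(ims),None,fx=1.14,fy=1.14))
np.save("p.npy",p)
E
```

```text
Traceback (most recent call last):
  File "h.py", line 15, in proj
    K,d,T=cam(n); C=np.linalg.inv(T); return cv2.projectPoints(np.atleast_2d(P).astype(float),cv2.Rodrigues(C[:3,:3])[0],C[:3,3],K,d)[0][:,0]
          ~~~^^^
  File "h.py", line 5, in cam
    p=optics.camera_params(n); K=np.array(p["mtx"]);d=np.array(p["distortion"],float)
ValueError: time passes only in moves, steps and waits
```

```bash
sed -i 's/^def cam(n):/_c={}\ndef cam(n):\n    if n not in _c: _c[n]=_cam(n)\n    return _c[n]\ndef _cam(n):/' h.py
cat > fit.py <<'E'
from model import *
from scipy.optimize import least_squares
obs={"scene":dict(bolt_lug=(250,284),guard_edge=(220,300),passive_leaf_handle=(303,318),passive_leaf_hinge=(337,252),cabinet=(278,306)),
"side":dict(bolt_lug=(264,281),guard_edge=(235,294),passive_leaf_handle=(294,320),passive_leaf_hinge=(341,290),cabinet=(284,292))}
def f(p,full=0):
    r={}
    D=pts(p[3])
    for n in obs:
        for k,v in obs[n].items(): r[n,k]=proj(n,place(D[k],p))[0]-np.array(v[::-1])
    return r if full else np.concatenate(list(r.values()))
best=min((least_squares(f,[.6,.0,y,.058],loss="soft_l1",f_scale=3) for y in(-1,-.5,0,.5,1)),key=lambda r:r.cost)
p=best.x;print(p.round(4),best.cost)
for k,v in f(p,1).items(): print(k,v.round(1))
D=pts(p[3])
for k in D:
    t=tri([ray(n,obs[n][k]) for n in obs]); print(k,place(D[k],p).round(3),t.round(3))
ims=[]
for n in obs:
    im=cv2.imread(f"pics/{n}0.png")
    for k in D:
        q=proj(n,place(D[k],p))[0]; cv2.circle(im,tuple(int(i) for i in q),3,(0,0,255),1)
    ims.append(im[120:440,130:480])
cv2.imwrite("pics/v1.png",cv2.resize(np.hstack(ims),None,fx=1.14,fy=1.14))
np.save("p.npy",p)
E
python3 fit.py
```

```text
[0.6194 0.0708 0.1226 0.0498] 13.749716702059802
('scene', 'bolt_lug') [ 0.2 -0.4]
('scene', 'guard_edge') [ 0.7 -0.1]
('scene', 'passive_leaf_handle') [-2.5  0.8]
('scene', 'passive_leaf_hinge') [ 2.1 -1.1]
('scene', 'cabinet') [-0.9 -0.3]
('side', 'bolt_lug') [-0.8  1.7]
('side', 'guard_edge') [-1.3 -0.5]
('side', 'passive_leaf_handle') [ 1.6 -0.2]
('side', 'passive_leaf_hinge') [-0.4  1.4]
('side', 'cabinet') [ 2.3 -1. ]
bolt_lug [0.631 0.103 0.176] [0.627 0.105 0.19 ]
passive_leaf_handle [0.524 0.09  0.108] [0.534 0.08  0.066]
passive_leaf_hinge [0.528 0.227 0.081] [0.523 0.23  0.109]
guard_edge [0.613 0.07  0.309] [0.607 0.074 0.321]
cabinet [0.619 0.071 0.   ] [ 0.633  0.063 -0.045]
```

View pics/v1.png

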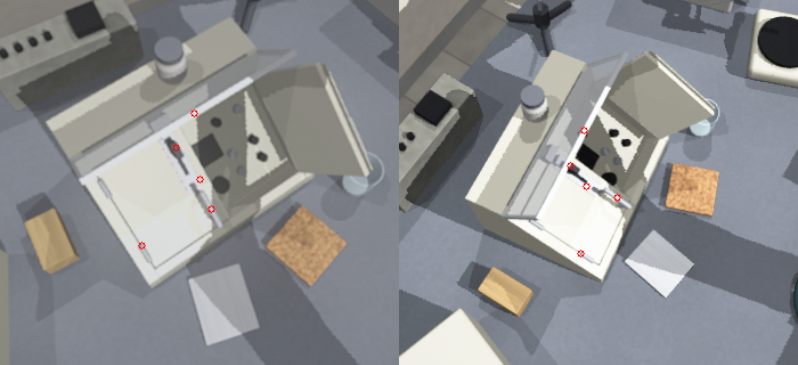

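Emit:
{"op": "play_rows", "data": {"steps": [{"dx": 0, "dy": 0, "dz": -50, "turn": 0}, {"dx": 0, "dy": 0, "dz": -100, "turn": 0}, {"dx": 0, "dy": 0, "dz": -150, "turn": 0}], "hand": 0}}

```text
clock: 1.4
tool_pos: [0.2389, -0.6041, 0.3663]
eef_rot: [-3.086, -0.588, 0.0]
ft_force: [0.4, -1.2, -0.3]
width: 0.092
```

```bash
cat > mv.py <<'E'
from h import *
def info(target=None):
    s=sensors.get_state(); M=R.from_rotvec(s["eef_rot"]).as_matrix()
    print("t",round(s["clock"],2),"q",s["q"].round(3),"p",s["tool_pos"].round(4),"w",round(float(s["width"]),4),"F",s["ft_force"].round(1))
    print("toolx",M[:,0].round(3),"y",M[:,1].round(3),"z",M[:,2].round(3))
    if target is not None: print("d tool mm",(M.T@(np.array(target)-s["tool_pos"])*1000).round(1))
    return s,M
E
python3 -c "
from mv import *
info([.45,.065,.5])"
```

```text
t 1.4 q [ 1.146  0.366 -0.005  1.409  0.002  1.367 -0.053] p [ 0.2389 -0.6041  0.3663] w 0.092 F [ 0.4 -1.2 -0.3]
toolx [ 0.93   0.368 -0.   ] y [ 0.368 -0.93  -0.   ] z [-0.  0. -1.]
d tool mm [ 442.4 -544.6 -133.4]
```

Emit:
{"op": "play_rows", "data": {"steps": [{"dx": 22, "dy": -27, "dz": -17, "turn": -0.145}, {"dx": 44, "dy": -54, "dz": -34, "turn": -0.29}, {"dx": 66, "dy": -81, "dz": -50, "turn": -0.435}, {"dx": 88, "dy": -108, "dz": -67, "turn": -0.58}, {"dx": 110, "dy": -135, "dz": -83, "turn": -0.725}, {"dx": 132, "dy": -162, "dz": -100, "turn": -0.87}, {"dx": 154, "dy": -189, "dz": -117, "turn": -1.015}, {"dx": 176, "dy": -216, "dz": -133, "turn": -1.16}]}}

```text
clock: 2.2
tool_pos: [0.3234, -0.337, 0.5004]
eef_rot: [2.252, 2.19, -0.0]
ft_force: [1.1, -0.3, 0.1]
width: 0.092
```

```bash
python3 -c "
from mv import *
info([.45,.065,.5])"
```

```text
t 2.2 q [ 1.010e+00  2.000e-03 -2.740e-01  1.561e+00  1.000e-03  1.578e+00
  7.080e-01] p [ 0.3234 -0.337   0.5004] w 0.092 F [ 1.1 -0.3  0.1]
toolx [ 0.028  1.    -0.   ] y [ 1.    -0.028  0.   ] z [ 0. -0. -1.]
d tool mm [4.054e+02 1.152e+02 3.000e-01]
```

Emit:
{"op": "play_rows", "data": {"steps": [{"dx": 33, "dy": 9, "turn": -0.145}, {"dx": 67, "dy": 19, "turn": -0.29}, {"dx": 100, "dy": 28, "turn": -0.435}, {"dx": 135, "dy": 38, "turn": -0.58}, {"dx": 168, "dy": 47, "turn": -0.725}, {"dx": 202, "dy": 57, "turn": -0.87}, {"dx": 235, "dy": 66, "turn": -1.015}, {"dx": 270, "dy": 76, "turn": -1.15}]}}

```text
invalid input
```

```bash
python3 -c "
from mv import *
info([.45,.065,.5])"
```

```text
t 2.2 q [ 1.010e+00  2.000e-03 -2.740e-01  1.561e+00  1.000e-03  1.578e+00
  7.080e-01] p [ 0.3234 -0.337   0.5004] w 0.092 F [ 1.1 -0.3  0.1]
toolx [ 0.028  1.    -0.   ] y [ 1.    -0.028  0.   ] z [ 0. -0. -1.]
d tool mm [4.054e+02 1.152e+02 3.000e-01]
```

Emit:
{"op": "play_rows", "data": {"steps": [{"dx": 33, "dy": 9, "dz": 0, "turn": -0.145}, {"dx": 67, "dy": 19, "dz": 0, "turn": -0.29}, {"dx": 100, "dy": 28, "dz": 0, "turn": -0.435}, {"dx": 135, "dy": 38, "dz": 0, "turn": -0.58}, {"dx": 168, "dy": 47, "dz": 0, "turn": -0.725}, {"dx": 202, "dy": 57, "dz": 0, "turn": -0.87}, {"dx": 235, "dy": 66, "dz": 0, "turn": -1.015}, {"dx": 270, "dy": 76, "dz": 0, "turn": -1.15}]}}

```text
clock: 3.0
tool_pos: [0.407, -0.068, 0.5006]
eef_rot: [0.691, 3.063, -0.001]
ft_force: [-0.1, 0.4, -0.4]
width: 0.0918
```

```bash
python3 -c "
from mv import *
info([.45,.065,.5])"
```

```text
t 3.0 q [ 0.715 -0.102 -0.555  1.644 -0.052  1.583  1.288] p [ 0.407  -0.068   0.5006] w 0.0918 F [-0.1  0.4 -0.4]
toolx [-0.903  0.429 -0.001] y [ 0.429  0.903 -0.001] z [ 0.001 -0.001 -1.   ]
d tool mm [ 18.2 138.5   0.5]
```

Emit:
{"op": "play_rows", "data": {"steps": [{"dx": 4, "dy": 34, "dz": 0, "turn": -0.141}, {"dx": 9, "dy": 69, "dz": 0, "turn": -0.283}, {"dx": 13, "dy": 104, "dz": 0, "turn": -0.424}, {"dx": 18, "dy": 138, "dz": 0, "turn": -0.565}, {"dx": 18, "dy": 138, "dz": -50, "turn": -0.565}, {"dx": 18, "dy": 138, "dz": -100, "turn": -0.565}, {"dx": 18, "dy": 138, "dz": -150, "turn": -0.565}, {"dx": 18, "dy": 138, "dz": -200, "turn": -0.565}]}}

```text
clock: 3.8
tool_pos: [0.4511, 0.0639, 0.645]
eef_rot: [-0.185, 3.09, 0.009]
ft_force: [-4.2, -1.0, 0.2]
width: 0.0917
```

```bash
python3 -c "
from mv import *
info([.631,.103,.176])"
```

```text
t 3.8 q [ 0.155  0.002 -0.366  1.251  0.002  1.843  1.479] p [0.4511 0.0639 0.645 ] w 0.0917 F [-4.2 -1.   0.2]
toolx [-0.992 -0.119 -0.047] y [-0.119  0.993  0.003] z [ 0.046  0.009 -0.999]
d tool mm [-161.2   15.9  477. ]
```

Emit:
{"op": "play_rows", "data": {"steps": [{"dx": 0, "dy": 0, "dz": -30, "turn": 0}, {"dx": 0, "dy": 0, "dz": -60, "turn": 0}, {"dx": 0, "dy": 0, "dz": -90, "turn": 0}, {"dx": 0, "dy": 0, "dz": -120, "turn": 0}]}}

```text
clock: 4.2
tool_pos: [0.4481, 0.0645, 0.6752]
eef_rot: [-0.183, 3.025, 0.021]
ft_force: [0.3, -0.3, -0.4]
width: 0.0922
```

```bash
python3 -c "
from mv import *
info([.631,.103,.176])"
```

```text
t 4.2 q [ 0.546 -0.009 -0.737  1.195 -0.006  1.842  1.498] p [0.4481 0.0645 0.6752] w 0.0922 F [ 0.3 -0.3 -0.4]
toolx [-0.987 -0.12  -0.111] y [-0.121  0.993  0.007] z [ 0.11   0.02  -0.994]
d tool mm [-129.5   12.6  517. ]
```

Emit:
{"op": "play_rows", "data": {"steps": [{"dx": -30, "dy": 0, "dz": -30, "turn": 0}, {"dx": -60, "dy": 0, "dz": -60, "turn": 0}, {"dx": -90, "dy": 0, "dz": -90, "turn": 0}, {"dx": -120, "dy": 0, "dz": -120, "turn": 0}, {"dx": -150, "dy": 0, "dz": -150, "turn": 0}, {"dx": -150, "dy": 0, "dz": -200, "turn": 0}, {"dx": -150, "dy": 0, "dz": -250, "turn": 0}]}}

```text
clock: 4.9
tool_pos: [0.5135, 0.0648, 0.6985]
eef_rot: [-0.179, 2.976, 0.031]
ft_force: [0.3, 0.2, 0.5]
width: 0.0918
```

```bash
python3 -c "
from mv import *
info([.631,.103,.176])"
```

```text
t 4.9 q [-0.724  0.045  0.583  1.101 -0.033  1.841  1.536] p [0.5135 0.0648 0.6985] w 0.0918 F [0.3 0.2 0.5]
toolx [-0.98  -0.117 -0.161] y [-0.121  0.993  0.011] z [ 0.158  0.03  -0.987]
d tool mm [-35.7  17.9 535.5]
```

Emit:
{"op": "play_rows", "data": {"steps": [{"dx": -30, "dy": 0, "dz": -40, "turn": 0}, {"dx": -60, "dy": 0, "dz": -80, "turn": 0}]}}

```text
clock: 5.1
tool_pos: [0.5475, 0.072, 0.7238]
eef_rot: [-0.184, 2.918, 0.037]
ft_force: [0.7, 1.2, 0.6]
width: 0.0921
```

Emit:
{"op": "play_rows", "data": {"steps": [{"dx": -30, "dy": 0, "dz": -40, "turn": 0}, {"dx": -60, "dy": 0, "dz": -80, "turn": 0}]}}

```text
clock: 5.3
tool_pos: [0.5745, 0.0759, 0.7492]
eef_rot: [-0.182, 2.86, 0.043]
ft_force: [-0.4, -0.6, 0.4]
width: 0.0916
```

Emit:
{"op": "play_rows", "data": {"steps": [{"dx": -30, "dy": 0, "dz": -40, "turn": 0}, {"dx": -60, "dy": 0, "dz": -80, "turn": 0}]}}

```text
clock: 5.5
tool_pos: [0.595, 0.0779, 0.7754]
eef_rot: [-0.178, 2.801, 0.049]
ft_force: [-0.5, 0.1, -0.6]
width: 0.092
```

```bash
python3 -c "
from mv import *
info([.631,.103,.176])"
```

```text
t 5.5 q [-0.409  0.192  0.323  0.781 -0.085  1.842  1.56 ] p [0.595  0.0779 0.7754] w 0.092 F [-0.5  0.1 -0.6]
toolx [-0.937 -0.117 -0.33 ] y [-0.129  0.992  0.013] z [ 0.325  0.055 -0.944]
d tool mm [160.9  12.4 578.9]
```

Emit:
{"op": "play_rows", "data": {"steps": [{"dx": -25, "dy": 0, "dz": -40, "turn": 0}, {"dx": -50, "dy": 0, "dz": -80, "turn": 0}]}}

```text
clock: 5.7
tool_pos: [0.6027, 0.0781, 0.8034]
eef_rot: [-0.174, 2.742, 0.054]
ft_force: [-0.2, -0.1, -0.6]
width: 0.0917
```

Emit:
{"op": "play_rows", "data": {"steps": [{"dx": -25, "dy": 0, "dz": -40, "turn": 0}, {"dx": -50, "dy": 0, "dz": -80, "turn": 0}]}}

```text
clock: 5.9
tool_pos: [0.605, 0.0775, 0.832]
eef_rot: [-0.169, 2.684, 0.059]
ft_force: [0.4, 0.5, -0.3]
width: 0.0917
```

Emit:
{"op": "play_rows", "data": {"steps": [{"dx": -25, "dy": 0, "dz": -40, "turn": 0}, {"dx": -50, "dy": 0, "dz": -80, "turn": 0}]}}

```text
clock: 6.1
tool_pos: [0.6025, 0.0764, 0.8609]
eef_rot: [-0.165, 2.627, 0.064]
ft_force: [-1.1, -0.3, 0.6]
width: 0.0915
```

```bash
python3 -c "
from mv import *
info([.631,.103,.176])"
```

```text
t 6.1 q [-0.383  0.207  0.329  0.59  -0.108  1.842  1.562] p [0.6025 0.0764 0.8609] w 0.0915 F [-1.1 -0.3  0.6]
toolx [-0.866 -0.105 -0.489] y [-0.129  0.992  0.015] z [ 0.483  0.076 -0.872]
d tool mm [307.3  12.7 613.1]
```

Emit:
{"op": "play_rows", "data": {"steps": [{"dx": -25, "dy": 0, "dz": -40, "turn": 0}, {"dx": -50, "dy": 0, "dz": -80, "turn": 0}]}}

```text
clock: 6.3
tool_pos: [0.5957, 0.0746, 0.8897]
eef_rot: [-0.161, 2.57, 0.068]
ft_force: [-0.4, 0.2, -0.0]
width: 0.092
```

Emit:
{"op": "play_rows", "data": {"steps": [{"dx": -20, "dy": 0, "dz": -40, "turn": 0}, {"dx": -40, "dy": 0, "dz": -80, "turn": 0}]}}

```text
clock: 6.5
tool_pos: [0.5784, 0.0713, 0.9194]
eef_rot: [-0.157, 2.515, 0.072]
ft_force: [0.2, -0.5, 0.3]
width: 0.0919
```

```bash
python3 -c "
from mv import *
info([.631,.103,.176])"
```

```text
t 6.5 q [-0.42   0.174  0.383  0.512 -0.121  1.842  1.562] p [0.5784 0.0713 0.9194] w 0.0919 F [ 0.2 -0.5  0.3]
toolx [-0.807 -0.096 -0.583] y [-0.129  0.992  0.016] z [ 0.577  0.088 -0.812]
d tool mm [388.2  13.  636.9]
```

Emit:
{"op": "play_rows", "data": {"steps": [{"dx": 28, "dy": 1, "dz": 31, "turn": 0}, {"dx": 56, "dy": 2, "dz": 63, "turn": 0}, {"dx": 84, "dy": 3, "dz": 95, "turn": 0}, {"dx": 112, "dy": 4, "dz": 126, "turn": 0}, {"dx": 140, "dy": 5, "dz": 158, "turn": 0}, {"dx": 168, "dy": 6, "dz": 189, "turn": 0}, {"dx": 196, "dy": 7, "dz": 220, "turn": 0}, {"dx": 224, "dy": 8, "dz": 252, "turn": 0}]}}

```text
clock: 7.3
tool_pos: [0.5411, 0.0797, 0.5832]
eef_rot: [-0.157, 2.514, 0.074]
ft_force: [-0.0, 0.5, 0.8]
width: 0.0919
```

```bash
python3 -c "
from mv import *
s,M=info([.631,.103,.176]);print('ctrl hover',M.T@(np.array([.516,.085,.338])-s['tool_pos'])*1000)"
```

```text
t 7.3 q [-0.551 -0.257  0.232  1.733  0.172  1.044  1.348] p [0.5411 0.0797 0.5832] w 0.0919 F [-0.   0.5  0.8]
toolx [-0.806 -0.095 -0.584] y [-0.129  0.991  0.017] z [ 0.578  0.089 -0.811]
d tool mm [163.3   4.7 384.4]
ctrl hover [162.97512826   4.43622802 184.88073909]
```

Emit:
{"op": "play_rows", "data": {"steps": [{"dx": 28, "dy": 1, "dz": 31, "turn": 0}, {"dx": 56, "dy": 2, "dz": 62, "turn": 0}, {"dx": 84, "dy": 3, "dz": 93, "turn": 0}, {"dx": 112, "dy": 4, "dz": 124, "turn": 0}, {"dx": 140, "dy": 4, "dz": 155, "turn": 0}, {"dx": 163, "dy": 4, "dz": 184, "turn": 0}, {"dx": 163, "dy": 4, "dz": 184, "turn": 0}]}}

```text
clock: 8.0
tool_pos: [0.5122, 0.0835, 0.3334]
eef_rot: [-0.158, 2.523, 0.071]
ft_force: [-0.2, -0.6, -0.0]
width: 0.0919
```

```bash
python3 -c "
from mv import *
info([.631,.103,.176])
snap('wrist','w1.png')
for t in('bolt_lug','passive_leaf_handle','guard_edge','passive_leaf_hinge'):
    print(t,[(np.round(r['centre']).tolist(),round(r['conf'],2)) for r in nets.spot_point(t,'wrist')[:2]])
from model import *
p=np.load('p.npy');D=pts(p[3])
for k in D: print(k,proj('wrist',place(D[k],p))[0].round()[::-1])
"
```

```text
t 8.0 q [-0.494 -0.2    0.194  2.236  0.249  0.503  1.223] p [0.5122 0.0835 0.3334] w 0.0919 F [-0.2 -0.6 -0. ]
toolx [-0.811 -0.097 -0.577] y [-0.129  0.992  0.015] z [ 0.571  0.087 -0.817]
d tool mm [ -7.4   1.6 198. ]
bolt_lug [([220.0, 321.0], 0.7), ([101.0, 322.0], 0.22)]
passive_leaf_handle [([102.0, 322.0], 0.57)]
guard_edge [([325.0, 290.0], 0.81)]
passive_leaf_hinge [([105.0, 445.0], 0.93)]
bolt_lug [210. 321.]
passive_leaf_handle [ 86. 320.]
passive_leaf_hinge [ 92. 442.]
guard_edge [309. 287.]
cabinet [111. 297.]
```

View pics/w1.png

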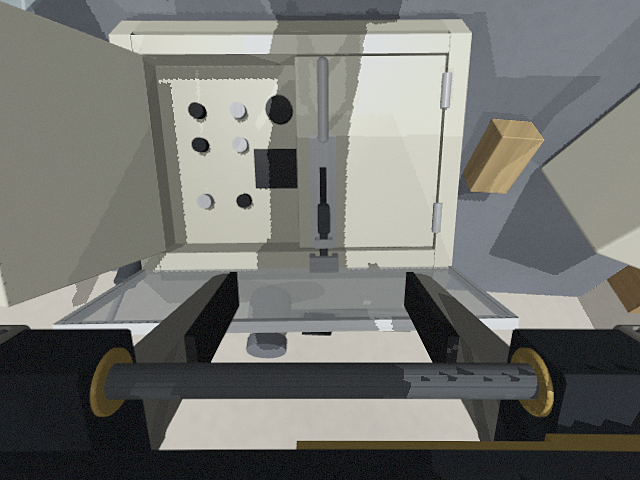

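```bash
cat > fit2.py <<'E'
from mv import *
from model import *
from scipy.optimize import least_squares
obs={"scene":dict(bolt_lug=(250,284),guard_edge=(220,300),passive_leaf_handle=(303,318),passive_leaf_hinge=(337,252),cabinet=(278,306)),
"side":dict(bolt_lug=(264,281),guard_edge=(235,294),passive_leaf_handle=(294,320),passive_leaf_hinge=(341,290),cabinet=(284,292)),
"wrist":dict(bolt_lug=(220,321.5),guard_edge=(325,290),passive_leaf_handle=(102,322),passive_leaf_hinge=(105,445))}
def f(p,full=0):
    r={};D=pts(p[3])
    for n in obs:
        for k,v in obs[n].items(): r[n,k]=(proj(n,place(D[k],p))[0]-np.array(v[::-1]))
    return r if full else np.concatenate(list(r.values()))
p=least_squares(f,[.62,.07,.12,.05],loss="soft_l1",f_scale=3).x;print(p.round(4))
for k,v in f(p,1).items(): print(k,v.round(1))
D=pts(p[3])
for k in D: print(k,place(D[k],p).round(3),tri([ray(n,obs[n][k]) for n in obs if k in obs[n]]).round(3))
np.save("p.npy",p)
info(place(D["bolt_lug"],p))
E
python3 fit2.py
```

```text
[0.6094 0.0711 0.1176 0.0668]
('scene', 'bolt_lug') [-1.8 -3.6]
('scene', 'guard_edge') [-1.5 -4. ]
('scene', 'passive_leaf_handle') [-4.4 -1.7]
('scene', 'passive_leaf_hinge') [-0.5 -3.6]
('scene', 'cabinet') [0.9 3.4]
('side', 'bolt_lug') [-2.7 -0.1]
('side', 'guard_edge') [-3.2 -2.6]
('side', 'passive_leaf_handle') [-0.1 -1.5]
('side', 'passive_leaf_hinge') [-2.5  0.2]
('side', 'cabinet') [5.4 1. ]
('wrist', 'bolt_lug') [ 0.9 -0.7]
('wrist', 'guard_edge') [-1.5 -2.2]
('wrist', 'passive_leaf_handle') [ 0.5 -6.6]
('wrist', 'passive_leaf_hinge') [-0.  -4.3]
bolt_lug [0.635 0.105 0.187] [0.626 0.105 0.194]
passive_leaf_handle [0.527 0.093 0.119] [0.523 0.093 0.129]
passive_leaf_hinge [0.532 0.229 0.092] [0.526 0.228 0.103]
guard_edge [0.616 0.072 0.319] [0.606 0.074 0.325]
cabinet [0.609 0.071 0.   ] [ 0.633  0.063 -0.045]
t 8.25 q [-0.494 -0.203  0.194  2.225  0.249  0.503  1.223] p [0.5169 0.0849 0.3417] w 0.0925 F [ 0.8 -0.1 -0.2]
toolx [-0.803 -0.095 -0.588] y [-0.13   0.991  0.018] z [ 0.581  0.091 -0.809]
d tool mm [ -5.4   2.2 195.7]
```

```bash
python3 - <<'E'
import re
from h import *
snap('wrist','w2.png')
o={t:[round(x,1) for x in nets.spot_point(t,'wrist')[0]['centre']] for t in('bolt_lug','passive_leaf_handle','guard_edge','passive_leaf_hinge')}
print(o)
s=open('fit2.py').read()
s=re.sub(r'"wrist":dict\(.*\)\}','"wrist":'+repr(o)+'}',s).replace("('cabinet'","('cabinet'")
s=s.replace(",cabinet=(278,306)","").replace(",cabinet=(284,292)","")
open('fit2.py','w').write(s)
E
python3 fit2.py
```

```text
{'bolt_lug': [206.6, 318.9], 'passive_leaf_handle': [90.1, 320.5], 'guard_edge': [312.3, 286.6], 'passive_leaf_hinge': [96.8, 439.8]}
[0.6221 0.0697 0.1113 0.0472]
('scene', 'bolt_lug') [ 0.7 -0.8]
('scene', 'guard_edge') [ 1.2 -0.3]
('scene', 'passive_leaf_handle') [-2.5  0.6]
('scene', 'passive_leaf_hinge') [ 1.8 -2.1]
('side', 'bolt_lug') [-0.8  1.2]
('side', 'guard_edge') [-1.2 -0.8]
('side', 'passive_leaf_handle') [ 1.3 -0.2]
('side', 'passive_leaf_hinge') [-1.1  0.9]
('wrist', 'bolt_lug') [0.9 5.6]
('wrist', 'passive_leaf_handle') [-0.1 -0.9]
('wrist', 'guard_edge') [-0.9 -1.3]
('wrist', 'passive_leaf_hinge') [ 1.2 -0.9]
bolt_lug [0.632 0.102 0.175] [0.634 0.1   0.167]
passive_leaf_handle [0.525 0.09  0.107] [0.527 0.089 0.103]
passive_leaf_hinge [0.531 0.226 0.08 ] [0.529 0.227 0.083]
guard_edge [0.614 0.069 0.307] [0.611 0.07  0.31 ]Traceback (most recent call last):
  File "fit2.py", line 15, in <module>
    for k in D: print(k,place(D[k],p).round(3),tri([ray(n,obs[n][k]) for n in obs if k in obs[n]]).round(3))
                                               ~~~^^^^^^^^^^^^^^^^^^^^^^^^^^^^^^^^^^^^^^^^^^^^^^^^
  File "h.py", line 23, in tri
    return np.linalg.solve(A,b)
           ~~~~~~~~~~~~~~~^^^^^
    r = gufunc(a, b, signature=signature)
    raise LinAlgError("Singular matrix")
numpy.linalg.LinAlgError: Singular matrix
```

```bash
python3 -c "
import numpy as np;np.save('p.npy',[.6221,.0697,.1113,.0472])
from mv import *
info([.6355,.1015,.1595])"
```

```text
t 8.5 q [-0.493 -0.202  0.194  2.228  0.249  0.503  1.223] p [0.5159 0.0846 0.3397] w 0.092 F [-0.2  0.5  0. ]
toolx [-0.805 -0.095 -0.586] y [-0.13   0.991  0.017] z [ 0.579  0.09  -0.81 ]
d tool mm [  7.6  -1.8 216.8]
```

Emit:
{"op": "play_rows", "data": {"steps": [{"dx": 7, "dy": -2, "dz": 30, "turn": 0.019}, {"dx": 7, "dy": -2, "dz": 60, "turn": 0.019}, {"dx": 7, "dy": -2, "dz": 90, "turn": 0.019}, {"dx": 7, "dy": -2, "dz": 120, "turn": 0.019}, {"dx": 7, "dy": -2, "dz": 150, "turn": 0.019}, {"dx": 7, "dy": -2, "dz": 150, "turn": 0.019}]}}

```text
clock: 9.1
tool_pos: [0.5967, 0.0954, 0.2096]
eef_rot: [-0.134, 2.522, 0.079]
ft_force: [-0.1, -0.1, -0.0]
width: 0.0922
```

```bash
python3 -c "
from mv import *
optics.snapshot('scene');optics.snapshot('scene')
info([.6355,.1015,.1595])"
```

```text
t 9.2 q [-0.344  0.155  0.111  2.22   0.226  0.149  1.224] p [0.5974 0.0953 0.2127] w 0.0922 F [-0.2  0.8  0.5]
toolx [-0.808 -0.077 -0.584] y [-0.114  0.993  0.028] z [ 0.577  0.089 -0.812]
d tool mm [-0.2  0.4 65.7]
```

```bash
cat >> mv.py <<'E'
from model import a,u,nn,place
def so(P):
    p=np.load('p.npy'); c=R.from_euler("z",-p[2]).apply(np.array(P)-[p[0],p[1],0])-[-.11,0,.05]
    return np.array([c@u,c[1],c@nn])
def stat(target=None):
    s,M=info(target); t=s["tool_pos"]; p=np.load('p.npy')
    zc=R.from_euler("z",-p[2]).apply(M[:,2]); print("tilt",np.degrees(np.arccos(-zc[2])).round(1),"TCP s,y,o",(so(t)*1000).round(1),"lug thrown s",round(p[3]*1000+127,1))
    # upslope body face at guard's outer edge height
    c=[so(t-M[:,2]*k-M[:,0]*.0375) for k in np.linspace(.088,.25,80)]
    gs=p[3]+.187; print("guard clearance mm",round(min((gs-q[0])*1000 for q in c if q[2]<.142) if any(q[2]<.142 for q in c) else 999,1))
    return s,M
E
python3 -c "
from mv import *
stat([.6355,.1015,.1595])"
```

```text
t 9.2 q [-0.344  0.155  0.111  2.22   0.226  0.149  1.224] p [0.5974 0.0953 0.2127] w 0.0922 F [-0.2  0.8  0.5]
toolx [-0.808 -0.077 -0.584] y [-0.114  0.993  0.028] z [ 0.577  0.089 -0.812]
d tool mm [-0.2  0.4 65.7]
tilt 35.7 TCP s,y,o [169.8  28.1  73.9] lug thrown s 174.2
guard clearance mm 999
```

Emit:
{"op": "play_rows", "data": {"steps": [{"dx": 0, "dy": 0, "dz": 15, "turn": 0}, {"dx": 0, "dy": 0, "dz": 30, "turn": 0}, {"dx": 0, "dy": 0, "dz": 30, "turn": 0}]}}

```text
clock: 9.5
tool_pos: [0.6145, 0.0981, 0.1898]
eef_rot: [-0.134, 2.515, 0.08]
ft_force: [-1.0, 0.2, -0.0]
width: 0.0922
```

```bash
python3 -c "
from mv import *
stat([.6355,.1015,.1595])"
```

```text
t 9.5 q [ 0.017  0.247 -0.287  2.181  0.892  0.154  0.591] p [0.6145 0.0981 0.1898] w 0.0922 F [-1.   0.2 -0. ]
toolx [-0.808 -0.078 -0.584] y [-0.115  0.993  0.026] z [ 0.578  0.088 -0.811]
d tool mm [ 0.4  0.2 37. ]
tilt 35.8 TCP s,y,o [169.2  29.1  45.2] lug thrown s 174.2
guard clearance mm 23.7
```

Emit:
{"op": "play_rows", "data": {"steps": [{"dx": 0, "dy": 0, "dz": 12, "turn": 0}, {"dx": 0, "dy": 0, "dz": 24, "turn": 0}, {"dx": 0, "dy": 0, "dz": 36, "turn": 0}, {"dx": 0, "dy": 0, "dz": 36, "turn": 0}]}}

```text
clock: 9.9
tool_pos: [0.6356, 0.1008, 0.1603]
eef_rot: [-0.134, 2.515, 0.079]
ft_force: [-0.3, -0.2, -0.4]
width: 0.0917
```

```bash
python3 -c "
from mv import *
stat([.6355,.1015,.1595])
im=snap('wrist');a=im[80:360,200:440];b=snap('side')[180:360,220:400]
cv2.imwrite('pics/w3.png',np.hstack([cv2.resize(a,(420,490)),cv2.resize(b,(380,490))])[:,:,::-1])"
```

```text
t 9.9 q [ 0.046  0.338 -0.323  2.153  1.317  0.154  0.186] p [0.6356 0.1008 0.1603] w 0.0917 F [-0.3 -0.2 -0.4]
toolx [-0.808 -0.078 -0.584] y [-0.115  0.993  0.026] z [ 0.578  0.088 -0.811]
d tool mm [0.5 0.6 0.6]
tilt 35.8 TCP s,y,o [167.9  29.4   8.8] lug thrown s 174.2
guard clearance mm 23.6
```

View pics/w3.png

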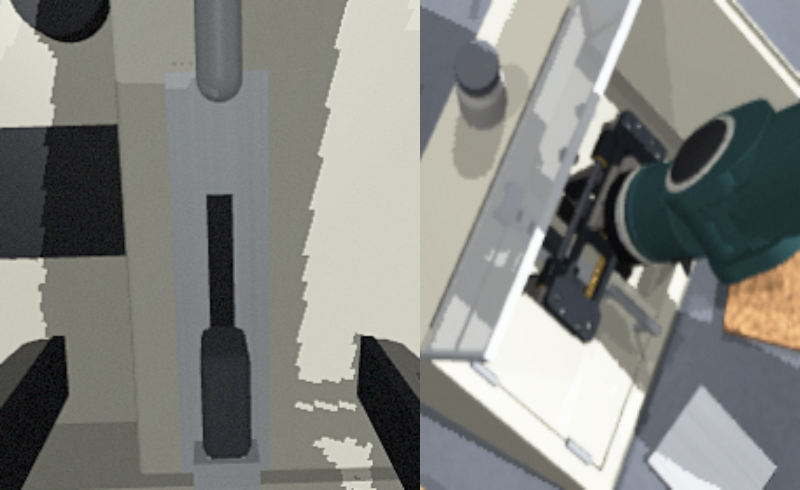

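Emit:
{"op": "play_rows", "data": {"steps": [{"dx": 0, "dy": 4, "dz": 0, "turn": 0}, {"dx": 0, "dy": 4, "dz": 0, "turn": 0}]}}

```text
clock: 10.2
tool_pos: [0.6349, 0.1062, 0.1624]
eef_rot: [-0.136, 2.513, 0.08]
ft_force: [0.5, 0.6, 0.5]
width: 0.0918
```

Emit:
{"op": "play_rows", "data": {"steps": [{"dx": 0, "dy": 0, "dz": 0, "turn": 0}, {"dx": 0, "dy": 0, "dz": 0, "turn": 0}, {"dx": 0, "dy": 0, "dz": 0, "turn": 0}, {"dx": 0, "dy": 0, "dz": 0, "turn": 0}, {"dx": 0, "dy": 0, "dz": 0, "turn": 0}, {"dx": 0, "dy": 0, "dz": 0, "turn": 0}, {"dx": 0, "dy": 0, "dz": 0, "turn": 0}, {"dx": 0, "dy": 0, "dz": 0, "turn": 0}], "hand": 1, "grip_force": 15}}

```text
clock: 11.0
tool_pos: [0.6349, 0.1062, 0.1624]
eef_rot: [-0.136, 2.513, 0.08]
ft_force: [0.1, -0.1, -0.4]
width: 0.0299
```

```bash
python3 -c "
from mv import *
s,M=stat([.6355,.1015,.1595])
p=np.load('p.npy');uw=R.from_euler('z',p[2]).apply(u);print('down-slope 1mm in tool',M.T@-uw)"
```

```text
t 11.0 q [ 0.039  0.335 -0.327  2.153  1.319  0.16   0.177] p [0.6349 0.1062 0.1624] w 0.0299 F [ 0.1 -0.1 -0.4]
toolx [-0.806 -0.079 -0.586] y [-0.116  0.993  0.026] z [ 0.58   0.089 -0.81 ]
d tool mm [ 1.6 -4.8  2.2]
tilt 35.9 TCP s,y,o [169.1  34.8  10.5] lug thrown s 174.2
guard clearance mm 22.8
down-slope 1mm in tool [ 0.99925822 -0.01174451  0.03667519]
```

Still closing; wait more.

Emit:
{"op": "play_rows", "data": {"steps": [{"dx": 0, "dy": 0, "dz": 0, "turn": 0}, {"dx": 0, "dy": 0, "dz": 0, "turn": 0}, {"dx": 0, "dy": 0, "dz": 0, "turn": 0}, {"dx": 0, "dy": 0, "dz": 0, "turn": 0}]}}

```text
clock: 11.4
tool_pos: [0.6351, 0.1044, 0.1622]
eef_rot: [-0.134, 2.513, 0.076]
ft_force: [0.4, -4.4, 0.1]
width: 0.014
```

Emit:
{"op": "play_rows", "data": {"steps": [{"dx": 6, "dy": 0, "dz": 0, "turn": 0}, {"dx": 12, "dy": 0, "dz": 0, "turn": 0}, {"dx": 18, "dy": 0, "dz": 0, "turn": 0}]}}

```text
clock: 11.7
tool_pos: [0.6214, 0.1027, 0.1519]
eef_rot: [-0.133, 2.512, 0.076]
ft_force: [6.9, -2.1, -3.3]
width: 0.0141
```

```bash
python3 -c "
from mv import *
stat()"
```

```text
t 11.7 q [ 0.039  0.335 -0.328  2.19   1.554  0.159 -0.062] p [0.6214 0.1027 0.1519] w 0.0141 F [ 6.9 -2.1 -3.3]
toolx [-0.806 -0.078 -0.587] y [-0.113  0.993  0.024] z [ 0.581  0.086 -0.809]
tilt 36.0 TCP s,y,o [151.7  32.8  10.8] lug thrown s 174.2
guard clearance mm 40.3
```

Emit:
{"op": "play_rows", "data": {"steps": [{"dx": 6, "dy": 0, "dz": 1, "turn": 0}, {"dx": 11, "dy": 0, "dz": 1, "turn": 0}, {"dx": 14, "dy": 0, "dz": 1, "turn": 0}]}}

```text
clock: 12.0
tool_pos: [0.6113, 0.1013, 0.1434]
eef_rot: [-0.133, 2.511, 0.075]
ft_force: [2.9, -1.8, 0.6]
width: 0.0141
```

```bash
python3 -c "
from mv import *
stat()"
```

```text
t 12.0 q [ 0.063  0.341 -0.358  2.216  1.737  0.175 -0.245] p [0.6113 0.1013 0.1434] w 0.0141 F [ 2.9 -1.8  0.6]
toolx [-0.805 -0.078 -0.588] y [-0.113  0.993  0.023] z [ 0.582  0.085 -0.809]
tilt 36.0 TCP s,y,o [138.5  32.6  10.4] lug thrown s 174.2
guard clearance mm 53.7
```

Moved 30.5 mm so far. On to the stop.

Emit:
{"op": "play_rows", "data": {"steps": [{"dx": 3, "dy": 0, "dz": 0, "turn": 0}, {"dx": 6, "dy": 0, "dz": 0, "turn": 0}, {"dx": 8, "dy": 0, "dz": 0, "turn": 0}, {"dx": 8, "dy": 0, "dz": 0, "turn": 0}]}}

```text
clock: 12.4
tool_pos: [0.6102, 0.1011, 0.143]
eef_rot: [-0.133, 2.501, 0.074]
ft_force: [12.9, 0.4, 2.6]
width: 0.014
```

```bash
python3 -c "
from mv import *
stat()"
```

```text
t 12.4 q [ 0.092  0.346 -0.394  2.224  1.817  0.193 -0.32 ] p [0.6102 0.1011 0.143 ] w 0.014 F [12.9  0.4  2.6]
toolx [-0.8   -0.078 -0.596] y [-0.113  0.993  0.021] z [ 0.59   0.084 -0.803]
tilt 36.6 TCP s,y,o [137.4  32.5  10.7] lug thrown s 174.2
guard clearance mm 56.1
```

Emit:
{"op": "play_rows", "data": {"steps": [{"dx": 0, "dy": 0, "dz": 0, "turn": 0}, {"dx": 0, "dy": 0, "dz": 0, "turn": 0}, {"dx": 0, "dy": 0, "dz": 0, "turn": 0}, {"dx": 0, "dy": 0, "dz": 0, "turn": 0}, {"dx": 0, "dy": 0, "dz": -20, "turn": 0}, {"dx": 0, "dy": 0, "dz": -50, "turn": 0}, {"dx": 0, "dy": 0, "dz": -90, "turn": 0}, {"dx": 0, "dy": 0, "dz": -90, "turn": 0}], "hand": 0.4}}

```text
clock: 13.2
tool_pos: [0.5624, 0.0931, 0.2085]
eef_rot: [-0.13, 2.502, 0.072]
ft_force: [-0.2, -0.1, 0.7]
width: 0.0552
```

```bash
python3 -c "
from mv import *
stat([.45,.07,.22])
im=snap('wrist')
for t in('bolt_lug','passive_leaf_handle'):
    for r in nets.spot_point(t,'wrist')[:1]:
        o,v=ray('wrist',r['centre']); off=.022 if t=='bolt_lug' else .035
        a0,a1=so(o)[2],so(o+v)[2]; P=o+v*(a0-off)/(a0-a1); print(t,r['conf'],np.round(r['centre']),P.round(4),(so(P)*1000).round(1))
cv2.imwrite('pics/w4.png',im[:,:,::-1])"
```

```text
t 13.2 q [ 0.262  0.152 -0.559  2.271  0.985  0.186  0.484] p [0.5624 0.0931 0.2085] w 0.0552 F [-0.2 -0.1  0.7]
toolx [-0.8   -0.076 -0.595] y [-0.11   0.994  0.021] z [ 0.59   0.082 -0.803]
d tool mm [ 84.8 -10.3 -77.5]
tilt 36.6 TCP s,y,o [139.6  29.9  92.1] lug thrown s 174.2
guard clearance mm 999
bolt_lug 0.91 [254. 325.] [0.608  0.1023 0.1558] [143.6  34.   22. ]
passive_leaf_handle 0.65 [123. 314.] [0.5276 0.0874 0.1085] [50.3 28.  35. ]
```

View pics/w4.png

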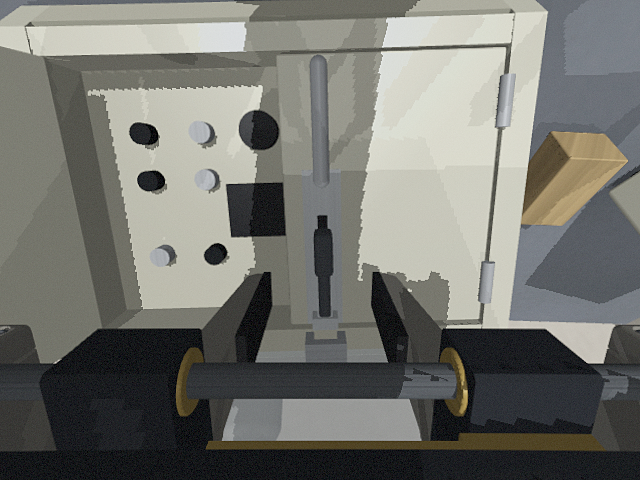

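Emit:
{"op": "play_rows", "data": {"steps": [{"dx": 25, "dy": -3, "dz": -22, "turn": 0}, {"dx": 50, "dy": -6, "dz": -45, "turn": 0}, {"dx": 75, "dy": -8, "dz": -67, "turn": 0}, {"dx": 95, "dy": -8, "dz": -85, "turn": 0}]}}

```text
clock: 13.75
tool_pos: [0.4831, 0.0747, 0.2167]
eef_rot: [-0.123, 2.518, 0.065]
ft_force: [-0.0, 0.4, -0.3]
width: 0.0549
```

Emit:
{"op": "play_rows", "data": {"steps": [{"dx": 30, "dy": 0, "dz": -20, "turn": 0}, {"dx": 60, "dy": 0, "dz": -40, "turn": 0}]}}

```text
clock: 13.95
tool_pos: [0.4611, 0.0639, 0.2207]
eef_rot: [-0.108, 2.542, 0.042]
ft_force: [0.3, -0.5, 1.0]
width: 0.0553
```

```bash
python3 -c "
from mv import *
stat([.45,.07,.22])"
```

```text
t 13.95 q [ 0.748 -0.107 -0.937  2.413 -0.106  0.197  1.541] p [0.4611 0.0639 0.2207] w 0.0553 F [ 0.3 -0.5  1. ]
toolx [-0.824 -0.068 -0.563] y [-0.087  0.996  0.006] z [ 0.561  0.054 -0.826]
d tool mm [ 9.2  7.1 -5.3]
tilt 34.3 TCP s,y,o [ 65.2  12.1 165.7] lug thrown s 174.2
guard clearance mm 999
```

Emit:
{"op": "play_rows", "data": {"steps": [{"dx": 45, "dy": 2, "dz": -20, "turn": 0}, {"dx": 90, "dy": 4, "dz": -40, "turn": 0}]}}

```text
clock: 14.15
tool_pos: [0.435, 0.058, 0.2246]
eef_rot: [-0.097, 2.573, 0.023]
ft_force: [-0.6, -0.7, 0.2]
width: 0.0551
```

Emit:
{"op": "play_rows", "data": {"steps": [{"dx": 45, "dy": 2, "dz": -20, "turn": 0}, {"dx": 90, "dy": 4, "dz": -40, "turn": 0}]}}

```text
clock: 14.35
tool_pos: [0.4039, 0.0634, 0.2377]
eef_rot: [-0.086, 2.616, 0.011]
ft_force: [0.1, 0.0, 0.6]
width: 0.0554
```

Emit:
{"op": "play_rows", "data": {"steps": [{"dx": 45, "dy": 2, "dz": -15, "turn": 0}, {"dx": 90, "dy": 4, "dz": -30, "turn": 0}]}}

```text
clock: 14.55
tool_pos: [0.383, 0.0765, 0.2431]
eef_rot: [-0.08, 2.655, -0.005]
ft_force: [0.6, 0.6, -0.6]
width: 0.0551
```

```bash
python3 -c "
from mv import *
stat([.45,.07,.22])"
```

```text
t 14.55 q [ 0.334 -0.305 -0.616  2.437 -0.096  0.487  1.403] p [0.383  0.0765 0.2431] w 0.0551 F [ 0.6  0.6 -0.6]
toolx [-0.883 -0.057 -0.466] y [-0.055  0.998 -0.018] z [ 0.466  0.01  -0.885]
d tool mm [-48.   -9.8  51.6]
tilt 27.8 TCP s,y,o [ 18.9  33.3 230.3] lug thrown s 174.2
guard clearance mm 999
```

Emit:
{"op": "play_rows", "data": {"steps": [{"dx": 40, "dy": 0, "dz": 12, "turn": 0}, {"dx": 80, "dy": 0, "dz": 24, "turn": 0}]}}

```text
clock: 14.75
tool_pos: [0.3749, 0.094, 0.219]
eef_rot: [-0.096, 2.691, -0.015]
ft_force: [0.2, -1.3, 0.4]
width: 0.055
```

Emit:
{"op": "play_rows", "data": {"steps": [{"dx": 40, "dy": 0, "dz": 12, "turn": 0}, {"dx": 80, "dy": 0, "dz": 24, "turn": 0}]}}

```text
clock: 14.95
tool_pos: [0.3642, 0.1103, 0.1971]
eef_rot: [-0.095, 2.729, -0.035]
ft_force: [0.6, -0.1, -0.7]
width: 0.0555
```

```bash
python3 -c "
from mv import *
stat([.45,.07,.22])"
```

```text
t 14.95 q [ 0.801 -0.305 -1.131  2.437 -0.275  0.462  1.499] p [0.3642 0.1103 0.1971] w 0.0555 F [ 0.6 -0.1 -0.7]
toolx [-0.914 -0.072 -0.398] y [-0.062  0.997 -0.038] z [ 0.4   -0.01  -0.916]
d tool mm [-84.7 -46.4  13.7]
tilt 23.6 TCP s,y,o [-21.2  69.  203.2] lug thrown s 174.2
guard clearance mm 999
```

```bash
python3 -c "
from mv import *
stat([.492,.09,.19])"
```

```text
t 14.95 q [ 0.801 -0.305 -1.131  2.437 -0.275  0.462  1.499] p [0.3642 0.1103 0.1971] w 0.0555 F [ 0.6 -0.1 -0.7]
toolx [-0.914 -0.072 -0.398] y [-0.062  0.997 -0.038] z [ 0.4   -0.01  -0.916]
d tool mm [-112.6  -27.9   57.8]
tilt 23.6 TCP s,y,o [-21.2  69.  203.2] lug thrown s 174.2
guard clearance mm 999
```

Emit:
{"op": "play_rows", "data": {"steps": [{"dx": -28, "dy": -7, "dz": 14, "turn": -0.015}, {"dx": -56, "dy": -14, "dz": 28, "turn": -0.03}, {"dx": -84, "dy": -21, "dz": 43, "turn": -0.05}, {"dx": -112, "dy": -28, "dz": 57, "turn": -0.05}, {"dx": -112, "dy": -28, "dz": 57, "turn": -0.05}]}}

```text
clock: 15.45
tool_pos: [0.467, 0.0808, 0.2168]
eef_rot: [-0.16, 2.712, -0.045]
ft_force: [-0.1, 0.7, -0.2]
width: 0.0549
```

```bash
cat > hl.py <<'E'
from mv import *
snap('wrist','w5.png')
stat([.534,.09,.097])
for t in('bolt_lug','passive_leaf_handle'):
    for r in nets.spot_point(t,'wrist')[:1]:
        o,v=ray('wrist',r['centre']); off=.022 if t=='bolt_lug' else .035
        a0,a1=so(o)[2],so(o+v)[2]; P=o+v*(a0-off)/(a0-a1); print(t,r['conf'],np.round(r['centre']),P.round(4),(so(P)*1000).round(1))
E
python3 hl.py
```

```text
t 15.5 q [ 1.505 -0.307 -1.567  2.259 -0.528  0.503  1.977] p [0.4683 0.0802 0.218 ] w 0.0555 F [ 1.4 -0.5  1. ]
toolx [-0.904 -0.118 -0.412] y [-0.104  0.993 -0.057] z [ 0.415 -0.008 -0.91 ]
d tool mm [-10.7   9.7 137.2]
tilt 24.5 TCP s,y,o [ 70.6  27.5 158. ] lug thrown s 174.2
guard clearance mm 999
bolt_lug 0.77 [339. 329.] [0.6079 0.1008 0.1555] [143.2  32.5  22. ]
passive_leaf_handle 0.61 [242. 329.] [0.5265 0.0886 0.1078] [49.  29.4 35. ]
```

View pics/w5.png

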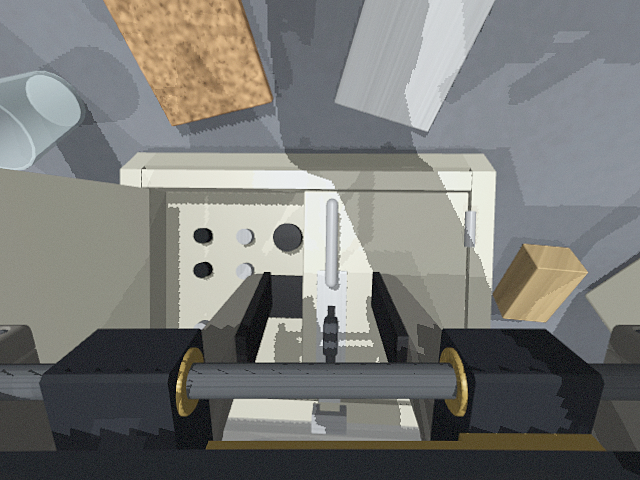

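Emit:
{"op": "play_rows", "data": {"steps": [{"dx": -8, "dy": 8, "dz": 25, "turn": 0}, {"dx": -8, "dy": 8, "dz": 50, "turn": 0}, {"dx": -8, "dy": 8, "dz": 75, "turn": 0}, {"dx": -8, "dy": 8, "dz": 75, "turn": 0}]}}

```text
clock: 16.0
tool_pos: [0.4528, 0.0791, 0.1998]
eef_rot: [-0.164, 2.702, -0.034]
ft_force: [1.2, 0.4, -0.3]
width: 0.0554
```

```bash
sed -i 's/.534,.09,.097/.531,.0885,.099/;s/w5/w6/' hl.py; python3 hl.py
```

```text
t 16.05 q [ 1.497 -0.306 -1.568  2.314 -0.602  0.45   2.05 ] p [0.4533 0.0791 0.2001] w 0.0551 F [-1.2 -0.3 -0.7]
toolx [-0.9   -0.12  -0.419] y [-0.11   0.993 -0.049] z [ 0.422  0.002 -0.906]
d tool mm [-28.7   5.8 124.5]
tilt 25.0 TCP s,y,o [ 47.7  28.1 153.2] lug thrown s 174.2
guard clearance mm 999
bolt_lug 0.94 [360. 331.] [0.6085 0.1036 0.1562] [144.4  35.2  22. ]
passive_leaf_handle 0.93 [264. 328.] [0.527  0.0893 0.1082] [49.7 30.1 35. ]
```

```bash
python3 -c "
from mv import *
stat([.55,.09,.30])"
```

```text
t 16.15 q [ 1.498 -0.306 -1.568  2.312 -0.602  0.45   2.05 ] p [0.4544 0.0791 0.2009] w 0.0555 F [-0.  -0.5 -0.8]
toolx [-0.899 -0.12  -0.421] y [-0.109  0.993 -0.05 ] z [ 0.424  0.001 -0.906]
d tool mm [-129.    -4.5  -49.2]
tilt 25.1 TCP s,y,o [ 49.   27.9 153.2] lug thrown s 174.2
guard clearance mm 999
```

Emit:
{"op": "play_rows", "data": {"steps": [{"dx": -30, "dy": 0, "dz": -20, "turn": 0}, {"dx": -60, "dy": 0, "dz": -40, "turn": 0}, {"dx": -90, "dy": 0, "dz": -60, "turn": 0}, {"dx": -120, "dy": -3, "dz": -60, "turn": 0}, {"dx": -129, "dy": -4, "dz": -60, "turn": 0}, {"dx": -129, "dy": -4, "dz": -50, "turn": 0}]}}

```text
clock: 16.75
tool_pos: [0.5388, 0.0875, 0.3088]
eef_rot: [-0.162, 2.69, -0.032]
ft_force: [-0.8, 0.5, -0.4]
width: 0.055
```

```bash
python3 -c "
from mv import *
stat([.531,.0885,.099])"
```

```text
t 16.75 q [ 1.578 -0.307 -1.568  2.025 -0.448  0.702  1.914] p [0.5388 0.0875 0.3088] w 0.055 F [-0.8  0.5 -0.4]
toolx [-0.895 -0.119 -0.429] y [-0.109  0.993 -0.049] z [ 0.432  0.003 -0.902]
d tool mm [ 96.9  12.1 185.9]
tilt 25.6 TCP s,y,o [182.3  26.9 186. ] lug thrown s 174.2
guard clearance mm 999
```

Emit:
{"op": "play_rows", "data": {"steps": [{"dx": -17, "dy": -25, "dz": -36, "turn": 0}, {"dx": -34, "dy": -60, "dz": -72, "turn": 0}, {"dx": -34, "dy": -105, "dz": -72, "turn": 0}, {"dx": -34, "dy": -150, "dz": -72, "turn": 0}]}}

```text
clock: 17.15
tool_pos: [0.5538, -0.0565, 0.3945]
eef_rot: [-0.169, 2.692, -0.033]
ft_force: [0.0, 1.5, -0.1]
width: 0.0551
```

```bash
python3 -c "
from mv import *
stat([.531,.0885,.099])"
```

```text
t 17.15 q [ 1.579 -0.099 -1.375  1.875 -0.239  0.858  1.997] p [ 0.5538 -0.0565  0.3945] w 0.0551 F [ 0.   1.5 -0.1]
toolx [-0.895 -0.124 -0.427] y [-0.114  0.992 -0.05 ] z [ 0.43   0.004 -0.903]
d tool mm [128.8 161.4 257.4]
tilt 25.5 TCP s,y,o [ 234.3 -117.9  254.2] lug thrown s 174.2
guard clearance mm 999
```

Emit:
{"op": "play_rows", "data": {"steps": [{"dx": 0, "dy": -40, "dz": 0, "turn": 0}, {"dx": -20, "dy": -70, "dz": -10, "turn": 0}, {"dx": -50, "dy": -80, "dz": -20, "turn": 0}, {"dx": -80, "dy": -60, "dz": -30, "turn": 0}, {"dx": -100, "dy": -30, "dz": -40, "turn": 0}, {"dx": -100, "dy": 10, "dz": -40, "turn": 0}]}}

```text
clock: 17.75
tool_pos: [0.6263, -0.0319, 0.4726]
eef_rot: [-0.171, 2.691, -0.027]
ft_force: [0.7, 0.5, -0.8]
width: 0.0551
```

```bash
python3 -c "
from mv import *
stat([.531,.0885,.099])"
```

```text
t 17.75 q [ 1.133  0.211 -1.293  1.607  0.281  1.038  1.5  ] p [ 0.6263 -0.0319  0.4726] w 0.0551 F [ 0.7  0.5 -0.8]
toolx [-0.895 -0.125 -0.428] y [-0.116  0.992 -0.047] z [ 0.431  0.008 -0.902]
d tool mm [230.3 147.9 297.1]
tilt 25.5 TCP s,y,o [ 341.2 -101.4  269.7] lug thrown s 174.2
guard clearance mm 999
```

```bash
python3 -c "
from mv import *
stat([.49,.088,.22])"
```

```text
t 17.75 q [ 1.133  0.211 -1.293  1.607  0.281  1.038  1.5  ] p [ 0.6263 -0.0319  0.4726] w 0.0551 F [ 0.7  0.5 -0.8]
toolx [-0.895 -0.125 -0.428] y [-0.116  0.992 -0.047] z [ 0.431  0.008 -0.902]
d tool mm [215.2 146.5 170.2]
tilt 25.5 TCP s,y,o [ 341.2 -101.4  269.7] lug thrown s 174.2
guard clearance mm 999
```

Emit:
{"op": "play_rows", "data": {"steps": [{"dx": 30, "dy": 20, "dz": 16, "turn": 0}, {"dx": 60, "dy": 40, "dz": 40, "turn": 0}, {"dx": 90, "dy": 60, "dz": 65, "turn": 0}, {"dx": 120, "dy": 82, "dz": 90, "turn": 0}, {"dx": 150, "dy": 104, "dz": 115, "turn": 0}, {"dx": 182, "dy": 126, "dz": 142, "turn": 0}, {"dx": 215, "dy": 146, "dz": 170, "turn": 0}, {"dx": 215, "dy": 146, "dz": 170, "turn": 0}]}}

```text
clock: 18.55
tool_pos: [0.4829, 0.0919, 0.2143]
eef_rot: [-0.189, 2.701, -0.025]
ft_force: [-0.8, -0.3, 0.0]
width: 0.0551
```

```bash
python3 hl.py
```

```text
t 18.6 q [ 0.859  0.131 -1.222  2.238  0.552  0.496  0.931] p [0.4854 0.091  0.2165] w 0.0553 F [-1.  -0.7 -0.1]
toolx [-0.897 -0.134 -0.422] y [-0.126  0.991 -0.047] z [ 0.424  0.011 -0.906]
d tool mm [  9.   -2.7 125.7]
tilt 25.1 TCP s,y,o [ 84.   36.3 145.7] lug thrown s 174.2
guard clearance mm 999
bolt_lug 0.88 [326. 320.] [0.6121 0.1016 0.1588] [148.6  32.8  22. ]
passive_leaf_handle 0.95 [231. 316.] [0.5351 0.0869 0.1143] [59.7 26.7 35. ]
```

Emit:
{"op": "play_rows", "data": {"steps": [{"dx": 9, "dy": -1, "dz": 25, "turn": 0.02}, {"dx": 9, "dy": -2, "dz": 50, "turn": 0.02}, {"dx": 9, "dy": -2, "dz": 75, "turn": 0.02}, {"dx": 9, "dy": -2, "dz": 75, "turn": 0.02}]}}

```text
clock: 19.1
tool_pos: [0.5154, 0.0848, 0.1479]
eef_rot: [-0.144, 2.695, -0.02]
ft_force: [-0.1, -0.7, 1.0]
width: 0.055
```

```bash
python3 hl.py
```

```text
t 19.15 q [ 0.512  0.306 -0.903  2.26   1.01   0.432  0.481] p [0.5152 0.0855 0.1492] w 0.0551 F [-0.3  0.2  0.5]
toolx [-0.897 -0.106 -0.428] y [-0.1    0.994 -0.037] z [ 0.43   0.01  -0.903]
d tool mm [ 7.   3.2 52.2]
tilt 25.5 TCP s,y,o [65.4 27.6 74.8] lug thrown s 174.2
guard clearance mm 999
passive_leaf_handle 0.96 [255. 329.] [0.529  0.0917 0.11  ] [52.6 32.2 35. ]
```

View pics/w6.png

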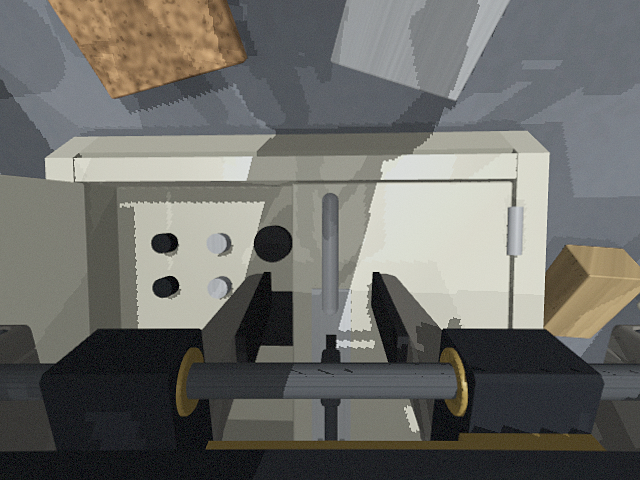

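Emit:
{"op": "play_rows", "data": {"steps": [{"dx": 7, "dy": 4, "dz": 20, "turn": 0}, {"dx": 7, "dy": 5, "dz": 40, "turn": 0}, {"dx": 7, "dy": 5, "dz": 52, "turn": 0}, {"dx": 7, "dy": 5, "dz": 52, "turn": 0}]}}

```text
clock: 19.65
tool_pos: [0.5316, 0.0898, 0.1012]
eef_rot: [-0.144, 2.69, -0.02]
ft_force: [0.4, -0.9, 1.2]
width: 0.055
```

Emit:
{"op": "play_rows", "data": {"steps": [{"dx": 0, "dy": 0, "dz": 0, "turn": 0}, {"dx": 0, "dy": 0, "dz": 0, "turn": 0}, {"dx": 0, "dy": 0, "dz": 0, "turn": 0}, {"dx": 0, "dy": 0, "dz": 0, "turn": 0}, {"dx": 0, "dy": 0, "dz": 0, "turn": 0}, {"dx": 0, "dy": 0, "dz": 0, "turn": 0}, {"dx": 0, "dy": 0, "dz": 0, "turn": 0}], "hand": 1, "grip_force": 20}}

```text
clock: 20.35
tool_pos: [0.5317, 0.0904, 0.1013]
eef_rot: [-0.145, 2.69, -0.019]
ft_force: [0.5, 0.5, 0.4]
width: 0.0101
```

```bash
cat > arc.py <<'E'
import sys
from mv import *
# tool-frame waypoints for the handle arc, from present leaf angle to others
s,M=stat()
p=np.load('p.npy'); Rz=R.from_euler('z',p[2]).as_matrix(); uw,nw,yw=Rz@u,Rz@nn,Rz@np.array([0,1,0])
th0=float(sys.argv[1])
def off(th):
    c,d=-.135,.034   # y, out relative to hinge; opening lifts the free edge
    return yw*(c*np.cos(th)+d*np.sin(th))+nw*(d*np.cos(th)-c*np.sin(th))
for th in map(float,sys.argv[2:]): print(th,(M.T@(off(th)-off(th0))*1000).round(0))
h=place(np.array([-.11,.166,.05])+u*.05+nn*.001,p); g=s["tool_pos"]-M[:,2]*.01-h
print("angle from TCP",np.arctan2(g@nw,-(g@yw))-np.arctan2(.034,.135),"radius",np.hypot(g@nw,g@yw))
E
python3 arc.py 0 .1 .2 .3 .4 .5 .6 .7 .8
```

```text
t 20.35 q [ 0.34   0.409 -0.735  2.263  1.309  0.399  0.188] p [0.5317 0.0904 0.1013] w 0.0101 F [0.5 0.5 0.4]
toolx [-0.896 -0.105 -0.432] y [-0.099  0.994 -0.037] z [ 0.433  0.01  -0.901]
tilt 25.7 TCP s,y,o [49.2 30.6 26.6] lug thrown s 174.2
guard clearance mm 121.5
0.1 [  3.   4. -13.]
0.2 [  6.   8. -26.]
0.3 [  8.  15. -38.]
0.4 [ 11.  22. -50.]
0.5 [ 13.  31. -60.]
0.6 [ 15.  40. -70.]
0.7 [ 17.  51. -79.]
0.8 [ 18.  62. -87.]
angle from TCP 0.009235394403538155 radius 0.13959846061257078
```

Emit:
{"op": "play_rows", "data": {"steps": [{"dx": 3, "dy": 4, "dz": -13, "turn": 0}, {"dx": 6, "dy": 8, "dz": -26, "turn": 0}, {"dx": 8, "dy": 15, "dz": -38, "turn": 0}, {"dx": 11, "dy": 22, "dz": -50, "turn": 0}, {"dx": 11, "dy": 22, "dz": -50, "turn": 0}]}}

```text
clock: 20.85
tool_pos: [0.4976, 0.1095, 0.1413]
eef_rot: [-0.144, 2.689, -0.023]
ft_force: [-0.2, -3.5, 2.1]
width: 0.0102
```

```bash
python3 arc.py .4 .5 .6 .7 .8 .9 1.0 1.1 1.2
```

```text
t 20.85 q [ 0.403  0.291 -0.862  2.293  1.077  0.434  0.336] p [0.4976 0.1095 0.1413] w 0.0102 F [-0.2 -3.5  2.1]
toolx [-0.896 -0.105 -0.432] y [-0.098  0.994 -0.04 ] z [ 0.434  0.007 -0.901]
tilt 25.7 TCP s,y,o [48.9 53.4 77.7] lug thrown s 174.2
guard clearance mm 999
0.5 [  2.   9. -11.]
0.6 [  4.  18. -21.]
0.7 [  6.  29. -30.]
0.8 [  8.  40. -37.]
0.9 [  9.  52. -44.]
1.0 [ 10.  65. -50.]
1.1 [ 11.  78. -54.]
1.2 [ 11.  92. -57.]
angle from TCP 0.4096261162963811 radius 0.141604570789653
```

Opening well at low force. Continue.

Emit:
{"op": "play_rows", "data": {"steps": [{"dx": 2, "dy": 9, "dz": -11, "turn": 0}, {"dx": 4, "dy": 18, "dz": -21, "turn": 0}, {"dx": 6, "dy": 29, "dz": -30, "turn": 0}, {"dx": 8, "dy": 40, "dz": -37, "turn": 0}, {"dx": 8, "dy": 40, "dz": -37, "turn": 0}]}}

```text
clock: 21.35
tool_pos: [0.4706, 0.1438, 0.1698]
eef_rot: [-0.139, 2.69, -0.037]
ft_force: [-8.8, -12.0, 16.2]
width: 0.0103
```

```bash
python3 arc.py .8  .9 1.0 1.1 1.2 1.3 1.4 1.5
```

```text
t 21.35 q [ 0.398  0.213 -0.965  2.291  0.925  0.504  0.375] p [0.4706 0.1438 0.1698] w 0.0103 F [ -8.8 -12.   16.2]
toolx [-0.896 -0.104 -0.431] y [-0.092  0.995 -0.049] z [ 0.434 -0.004 -0.901]
tilt 25.7 TCP s,y,o [ 48.3  90.5 114.3] lug thrown s 174.2
guard clearance mm 999
0.9 [ 1. 12. -7.]
1.0 [  2.  25. -12.]
1.1 [  3.  38. -17.]
1.2 [  4.  51. -20.]
1.3 [  4.  65. -22.]
1.4 [  4.  79. -22.]
1.5 [  3.  93. -21.]
angle from TCP 0.7765715257929934 radius 0.14409032073908593
```

Emit:
{"op": "play_rows", "data": {"steps": [{"dx": 1, "dy": 9, "dz": -9, "turn": 0}, {"dx": 2, "dy": 20, "dz": -17, "turn": 0}, {"dx": 2, "dy": 20, "dz": -17, "turn": 0}]}}

```text
clock: 21.65
tool_pos: [0.4585, 0.1665, 0.1824]
eef_rot: [-0.143, 2.691, -0.029]
ft_force: [2.7, 5.5, -10.7]
width: 0.0101
```

```bash
python3 arc.py 1.0 1.1 1.2 1.3 1.4 1.5
python3 -c "
from h import *
a=snap('scene')[120:440,130:480];b=snap('side')[120:440,130:480]
cv2.imwrite('pics/v7.png',cv2.resize(np.hstack([a,b]),None,fx=1.14,fy=1.14)[:,:,::-1])"
```

```text
t 21.65 q [ 0.387  0.185 -1.011  2.28   0.858  0.534  0.387] p [0.4585 0.1665 0.1824] w 0.0101 F [  2.7   5.5 -10.7]
toolx [-0.897 -0.106 -0.43 ] y [-0.096  0.994 -0.043] z [ 0.432  0.002 -0.902]
tilt 25.6 TCP s,y,o [ 48.6 114.4 130.1] lug thrown s 174.2
guard clearance mm 999
1.1 [ 1. 13. -4.]
1.2 [ 1. 27. -7.]
1.3 [ 1. 41. -9.]
1.4 [ 1. 55. -9.]
1.5 [ 1. 68. -8.]
angle from TCP 0.9712788338728094 radius 0.1479664029924171
```

View pics/v7.png

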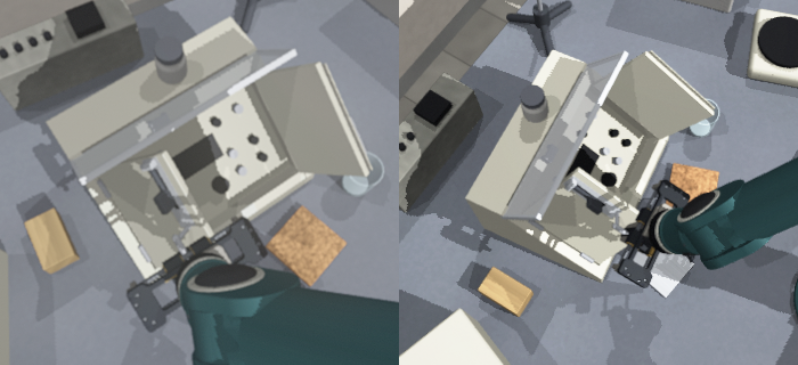

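Emit:
{"op": "play_rows", "data": {"steps": [{"dx": 1, "dy": 13, "dz": -3, "turn": 0}, {"dx": 1, "dy": 26, "dz": -5, "turn": 0}, {"dx": 1, "dy": 26, "dz": -5, "turn": 0}]}}

```text
clock: 22.05
tool_pos: [0.4531, 0.1894, 0.1855]
eef_rot: [-0.141, 2.691, -0.04]
ft_force: [-15.3, -9.8, 23.9]
width: 0.0101
```

```bash
python3 arc.py 1.2 1.3 1.4 1.5 1.6 1.7
```

```text
t 22.05 q [ 0.317  0.199 -1.016  2.261  0.88   0.588  0.31 ] p [0.4531 0.1894 0.1855] w 0.0101 F [-15.3  -9.8  23.9]
toolx [-0.897 -0.106 -0.43 ] y [-0.093  0.994 -0.051] z [ 0.433 -0.006 -0.902]
tilt 25.6 TCP s,y,o [ 48.2 137.8 134.3] lug thrown s 174.2
guard clearance mm 999
1.3 [ 0. 14. -2.]
1.4 [-0. 28. -2.]
1.5 [-0. 42. -1.]
1.6 [-1. 55.  1.]
1.7 [-2. 69.  5.]
angle from TCP 1.132785193042202 radius 0.1456687514016114
```

Emit:
{"op": "play_rows", "data": {"steps": [{"dx": 0, "dy": 0, "dz": -4, "turn": 0}, {"dx": 0, "dy": 0, "dz": -4, "turn": 0}]}}

```text
clock: 22.25
tool_pos: [0.4511, 0.1893, 0.1881]
eef_rot: [-0.14, 2.693, -0.038]
ft_force: [1.7, 1.1, -5.3]
width: 0.01
```

Emit:
{"op": "play_rows", "data": {"steps": [{"dx": 0, "dy": 0, "dz": 0, "turn": 0}, {"dx": 0, "dy": 0, "dz": 0, "turn": 0}, {"dx": 0, "dy": 0, "dz": 0, "turn": 0}], "hand": 0.8}}

```text
clock: 22.55
tool_pos: [0.4513, 0.1895, 0.1882]
eef_rot: [-0.141, 2.693, -0.038]
ft_force: [-0.4, -0.0, -0.4]
width: 0.0185
```

Emit:
{"op": "play_rows", "data": {"steps": [{"dx": 0, "dy": 0, "dz": -10, "turn": 0}, {"dx": 0, "dy": 0, "dz": -25, "turn": 0}, {"dx": 0, "dy": 0, "dz": -50, "turn": 0}, {"dx": 0, "dy": 0, "dz": -80, "turn": 0}]}}

```text
clock: 22.95
tool_pos: [0.4189, 0.1892, 0.2542]
eef_rot: [-0.141, 2.696, -0.04]
ft_force: [-0.0, -0.4, 0.8]
width: 0.0185
```

```bash
python3 -c "
from mv import *
stat()
for n in ('scene','side'):
    snap(n)
    for t in('passive_leaf_handle','bolt_lug'): print(n,t,[(np.round(r['centre']).tolist(),round(r['conf'],2)) for r in nets.spot_point(t,n)[:1]])
p=np.load('p.npy')
for th in np.arange(.9,1.6,.1):
    y=-.135*np.cos(th)+.034*np.sin(th); o=.034*np.cos(th)+.135*np.sin(th)+.001
    P=place(np.array([-.11,.166+y,.05])+u*.0472+nn*o,p); print(th.round(1),P.round(3),proj('scene',P)[0].round()[::-1],proj('side',P)[0].round()[::-1])"
```

```text
t 22.95 q [ 0.548 -0.101 -1.135  2.23   0.281  0.606  0.869] p [0.4189 0.1892 0.2542] w 0.0185 F [-0.  -0.4  0.8]
toolx [-0.899 -0.105 -0.425] y [-0.093  0.994 -0.05 ] z [ 0.428 -0.006 -0.904]
tilt 25.4 TCP s,y,o [ 63.7 141.3 209.4] lug thrown s 174.2
guard clearance mm 999
scene passive_leaf_handle [([354.0, 280.0], 0.64)]
scene bolt_lug [([308.0, 261.0], 0.91)]
side passive_leaf_handle [([334.0, 329.0], 0.8)]
side bolt_lug [([306.0, 298.0], 0.49)]
0.9 [0.459 0.161 0.18 ] [341. 296.] [323. 330.]
1.0 [0.455 0.173 0.184] [346. 291.] [328. 329.]
1.1 [0.451 0.186 0.187] [351. 285.] [334. 327.]
1.2 [0.448 0.2   0.189] [356. 278.] [339. 325.]
1.3 [0.446 0.214 0.19 ] [360. 272.] [345. 323.]
1.4 [0.445 0.228 0.189] [365. 265.] [351. 320.]
1.5 [0.444 0.241 0.188] [369. 258.] [356. 317.]
```

```bash
cat > loc.py <<'E'
import sys
from mv import *
s,M=stat(); p=np.load('p.npy'); v=list(map(float,sys.argv[1:]))
for i in range(0,len(v),3):
    P=place(np.array([-.11,v[i+1]/1000,.05])+u*v[i]/1000+nn*v[i+2]/1000,p); print(v[i:i+3],P.round(3),(M.T@(P-s['tool_pos'])*1000).round(0))
E
python3 loc.py 60 45 209 60 45 105 60 100 105 60 160 105
```

```text
t 23.25 q [ 0.543 -0.096 -1.132  2.232  0.292  0.606  0.858] p [0.4195 0.1879 0.2532] w 0.0182 F [-0.2 -0.4 -0.5]
toolx [-0.899 -0.104 -0.425] y [-0.091  0.995 -0.052] z [ 0.428 -0.008 -0.904]
tilt 25.4 TCP s,y,o [ 63.4 140.  208.3] lug thrown s 174.2
guard clearance mm 999
[60.0, 45.0, 209.0] [0.427 0.093 0.252] [  4. -95.   5.]
[60.0, 45.0, 105.0] [0.491 0.1   0.17 ] [-19. -89. 107.]
[60.0, 100.0, 105.0] [0.484 0.155 0.17 ] [-19. -34. 104.]
[60.0, 160.0, 105.0] [0.478 0.215 0.17 ] [-20.  26. 100.]
```

Emit:
{"op": "play_rows", "data": {"steps": [{"dx": 0, "dy": -35, "dz": 0, "turn": 0}, {"dx": 2, "dy": -70, "dz": 2, "turn": 0}, {"dx": 3, "dy": -95, "dz": 5, "turn": 0}, {"dx": 3, "dy": -95, "dz": 5, "turn": 0}], "hand": 1}}

```text
clock: 23.65
tool_pos: [0.4267, 0.09, 0.2499]
eef_rot: [-0.132, 2.702, -0.043]
ft_force: [-1.0, -0.3, -0.3]
width: 0.0005
```

```bash
python3 loc.py 60 45 105 60 100 105 60 160 105
```

```text
t 23.65 q [ 0.487 -0.174 -0.792  2.309  0.039  0.542  1.316] p [0.4267 0.09   0.2499] w 0.0005 F [-1.  -0.3 -0.3]
toolx [-0.902 -0.1   -0.421] y [-0.087  0.995 -0.051] z [ 0.423 -0.009 -0.906]
tilt 25.1 TCP s,y,o [ 58.5  41.9 208. ] lug thrown s 174.2
guard clearance mm 999
[60.0, 45.0, 105.0] [0.491 0.1   0.17 ] [-25.   9. 100.]
[60.0, 100.0, 105.0] [0.484 0.155 0.17 ] [-25.  64.  96.]
[60.0, 160.0, 105.0] [0.478 0.215 0.17 ] [-25. 124.  93.]
```

Emit:
{"op": "play_rows", "data": {"steps": [{"dx": -8, "dy": 3, "dz": 33, "turn": 0}, {"dx": -16, "dy": 6, "dz": 66, "turn": 0}, {"dx": -25, "dy": 9, "dz": 100, "turn": 0}, {"dx": -25, "dy": 9, "dz": 100, "turn": 0}]}}

```text
clock: 24.05
tool_pos: [0.4913, 0.1019, 0.1668]
eef_rot: [-0.133, 2.705, -0.038]
ft_force: [0.7, -0.1, 0.9]
width: 0.0006
```

```bash
python3 loc.py 60 100 105 60 140 105 60 160 105
```

```text
t 24.05 q [ 0.447  0.215 -0.881  2.276  0.841  0.452  0.562] p [0.4913 0.1019 0.1668] w 0.0006 F [ 0.7 -0.1  0.9]
toolx [-0.903 -0.099 -0.418] y [-0.087  0.995 -0.047] z [ 0.421 -0.006 -0.907]
tilt 24.9 TCP s,y,o [ 58.9  46.5 102.1] lug thrown s 174.2
guard clearance mm 999
[60.0, 100.0, 105.0] [0.484 0.155 0.17 ] [-0. 53. -6.]
[60.0, 140.0, 105.0] [0.48  0.195 0.17 ] [-0. 93. -8.]
[60.0, 160.0, 105.0] [0.478 0.215 0.17 ] [ -0. 113.  -9.]
```

Emit:
{"op": "play_rows", "data": {"steps": [{"dx": 0, "dy": 20, "dz": -3, "turn": 0}, {"dx": 0, "dy": 37, "dz": -5, "turn": 0}, {"dx": 0, "dy": 53, "dz": -6, "turn": 0}, {"dx": 0, "dy": 68, "dz": -7, "turn": 0}, {"dx": 0, "dy": 80, "dz": -7, "turn": 0}, {"dx": 0, "dy": 93, "dz": -8, "turn": 0}]}}

```text
clock: 24.65
tool_pos: [0.4788, 0.195, 0.1678]
eef_rot: [-0.133, 2.708, -0.039]
ft_force: [-1.3, -3.2, 1.2]
width: 0.0005
```

```bash
python3 loc.py 60 140 105 60 160 105 60 175 105
```

```text
t 24.65 q [ 0.192  0.271 -0.88   2.22   0.935  0.588  0.277] p [0.4788 0.195  0.1678] w 0.0005 F [-1.3 -3.2  1.2]
toolx [-0.904 -0.099 -0.415] y [-0.087  0.995 -0.048] z [ 0.417 -0.007 -0.909]
tilt 24.7 TCP s,y,o [ 57.9 140.4 104.2] lug thrown s 174.2
guard clearance mm 999
[60.0, 140.0, 105.0] [0.48  0.195 0.17 ] [-2. -1. -1.]
[60.0, 160.0, 105.0] [0.478 0.215 0.17 ] [-2. 19. -2.]
[60.0, 175.0, 105.0] [0.476 0.229 0.17 ] [-2. 34. -3.]
```

Emit:
{"op": "play_rows", "data": {"steps": [{"dx": -1, "dy": 12, "dz": -2, "turn": 0}, {"dx": -1, "dy": 22, "dz": -2, "turn": 0}, {"dx": -2, "dy": 30, "dz": -3, "turn": 0}, {"dx": -2, "dy": 30, "dz": -3, "turn": 0}]}}

```text
clock: 25.05
tool_pos: [0.4763, 0.2267, 0.1692]
eef_rot: [-0.135, 2.71, -0.036]
ft_force: [0.3, -1.8, -0.2]
width: 0.0003
```

Emit:
{"op": "play_rows", "data": {"steps": [{"dx": 0, "dy": -15, "dz": 0, "turn": 0}, {"dx": 0, "dy": -40, "dz": 0, "turn": 0}, {"dx": 0, "dy": -60, "dz": -20, "turn": 0}, {"dx": 0, "dy": -70, "dz": -60, "turn": 0}, {"dx": 0, "dy": -70, "dz": -100, "turn": 0}, {"dx": 0, "dy": -70, "dz": -130, "turn": 0}]}}

```text
clock: 25.65
tool_pos: [0.4349, 0.1539, 0.2777]
eef_rot: [-0.129, 2.713, -0.046]
ft_force: [0.2, -1.5, 0.2]
width: 0.0004
```

```bash
python3 -c "
from mv import *
stat()
im={}
for n in ('scene','side'):
    im[n]=snap(n)
    for t in('passive_leaf_handle','bolt_lug','jar','beaker','wood_block','plate_metal','plate_cork'): print(n,t,[(np.round(r['centre']).tolist(),round(r['conf'],2)) for r in nets.spot_point(t,n)[:1]])
p=np.load('p.npy')
for th in np.arange(1.5,2.05,.1):
    y=-.135*np.cos(th)+.034*np.sin(th); o=.034*np.cos(th)+.135*np.sin(th)+.001
    P=place(np.array([-.11,.166+y,.05])+u*.0472+nn*o,p); print(th.round(1),P.round(3),proj('scene',P)[0].round()[::-1],proj('side',P)[0].round()[::-1])
a=im['scene'][120:440,130:480];b=im['side'][120:440,130:480]
cv2.imwrite('pics/v8.png',cv2.resize(np.hstack([a,b]),None,fx=1.14,fy=1.14)[:,:,::-1])"
```

```text
t 25.65 q [ 0.574 -0.153 -1.02   2.197  0.112  0.649  1.124] p [0.4349 0.1539 0.2777] w 0.0004 F [ 0.2 -1.5  0.2]
toolx [-0.907 -0.097 -0.411] y [-0.083  0.995 -0.052] z [ 0.414 -0.013 -0.91 ]
tilt 24.4 TCP s,y,o [ 87.6 104.5 220.5] lug thrown s 174.2
guard clearance mm 999
scene passive_leaf_handle [([381.0, 234.0], 0.94)]
scene bolt_lug [([340.0, 210.0], 0.74)]
scene jar [([182.0, 282.0], 0.72)]
scene beaker [([278.0, 439.0], 0.82)]
scene wood_block [([334.0, 177.0], 0.98)]
scene plate_metal []
scene plate_cork [([334.0, 402.0], 0.79)]
side passive_leaf_handle [([378.0, 302.0], 0.74)]
side bolt_lug [([352.0, 274.0], 0.79)]
side jar [([218.0, 250.0], 0.56)]
side beaker [([379.0, 221.0], 0.73)]
side wood_block [([377.0, 221.0], 0.69)]
side plate_metal [([350.0, 360.0], 0.96)]
side plate_cork [([288.0, 390.0], 0.42)]
1.5 [0.444 0.241 0.188] [369. 258.] [356. 317.]
1.6 [0.445 0.255 0.185] [373. 251.] [362. 313.]
1.7 [0.446 0.268 0.182] [376. 244.] [367. 309.]
1.8 [0.448 0.281 0.177] [379. 237.] [372. 305.]
1.9 [0.451 0.294 0.172] [381. 230.] [376. 301.]
2.0 [0.455 0.306 0.165] [383. 223.] [381. 297.]
```

View pics/v8.png

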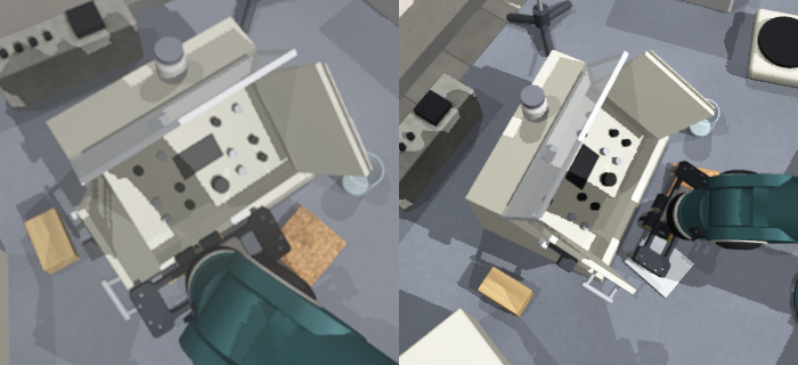

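Emit:
{"op": "play_rows", "data": {"steps": [{"dx": 10, "dy": -10, "dz": -30, "turn": 0}, {"dx": 20, "dy": -20, "dz": -60, "turn": 0}, {"dx": 20, "dy": -20, "dz": -60, "turn": 0}]}}

```text
clock: 26.75
tool_pos: [0.3937, 0.1316, 0.3251]
eef_rot: [-0.125, 2.714, -0.047]
ft_force: [1.6, 6.8, 1.3]
width: 0.0005
```

```bash
python3 -c "
from mv import *
h=tri([ray('scene',(381,234)),ray('side',(378,302))]);l=tri([ray('scene',(340,210)),ray('side',(352,274))]);print(so(h).round(3),so(l).round(3))
stat()
print(order.close_job())"
```

```text
[0.03  0.239 0.094] [0.136 0.231 0.124]
t 26.75 q [ 0.206 -0.308 -0.618  2.216  0.01   0.793  1.233] p [0.3937 0.1316 0.3251] w 0.0005 F [1.6 6.8 1.3]
toolx [-0.907 -0.095 -0.41 ] y [-0.081  0.995 -0.052] z [ 0.413 -0.014 -0.911]
tilt 24.4 TCP s,y,o [ 82.6  86.9 284.5] lug thrown s 174.2
guard clearance mm 999
the job is handed in; nothing more can be done
None
```

The bolt is withdrawn and the left leaf is open past square. The gripper let go and backed off, and the job was handed in at 26.75 s.

- **Reaching the bolt:** The moves allow no direct tilt, so I tilted the tool about 36° by driving the arm against its wrist-joint limit. That let the hand come in under the guard, with about 23 mm of clearance by calculation.
- **Bolt:** I gripped the lug, which read 14.0 mm wide, and slid it 31.7 mm down-slope until it stopped against about 12 N. With the bolt starting around 4 mm out, that matches its end stop. Right after release, the lug measured about 31 mm from its thrown position.
- **Left leaf:** I pulled it by the handle to about 1.15 rad, then pushed it from inside with closed fingers. It now stands at about 1.87 rad, judging by the handle in both fixed cameras.
- **Bystanders:** In the last pictures the right leaf is open. The jar, block, cork plate and metal plate were found within about 4 px of their starting places. The metal plate was spotted only by the side camera, because the arm hid it in the other.

These checks disagreed or were rough:
- **Beaker:** the side camera's detector placed it on the wood block, but the other camera and the pictures show it unmoved.
- **Final bolt check:** the last two-camera estimate was coarse. It put the lug about 106 mm up-slope of the handle, against 91 mm expected for a fully withdrawn bolt, so I rely on the end-stop contact and the close-up picture.
- **Forces:** the highest reading was about 30 N while pulling the handle. About 7 N showed on the last retreat, in free air as far as I could tell.
- **Joint limits:** several joints sat at their range limits while tilting. Joint 6 read up to 0.003 rad past its rounded upper limit, and the interface raised no fault.

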